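# Clear and cap the purge-gas manifold

### The arm

A 6-joint arm with a two-finger parallel gripper is mounted at the origin on the work surface. World frame = base frame: x ahead of the robot, y to its left, z up, the work surface at z = 0. Lengths are in m, angles in rad, forces in N, time in s.
With the tool pointing down it reaches from about 0.35 to 0.85 m from the base axis. Payload 8.1 kg.
Tool frame: the origin (TCP) lies on the centre line of the jaws, within the pads' length; the fingertips stand 17 mm ahead of it and the grasp point (between the pads) lies 2 mm behind it; z points along the fingers, y is the line along which they close (so a half turn about z gives the same grasp; the last joint's range is limited). The gripper opens to 85 mm and grips with 20 to 120 N. Pads are 22 mm wide; open, the fingers measure 114 mm over their backs; the gripper's body (76 mm by 85 mm) begins 54 mm behind the grasp point. The pads swing forward as they close: fully open they stand 13 mm farther back than shut.
Start: joints at [1.075, 0.13, 1.488, -0, 1.523, -0.085], TCP at [0.24, 0.55, 0.248] pointing down, gripper open.
Joint ranges: [-2.96, 2.96], [-0.89, 2.26], [0.02, 2.5], [-1.34, 4.48], [0, 2.73], [-2.66, 2.66]. Speed limits (rad/s): [2.39, 2.39, 2.79, 3.14, 3.14, 3.14].

### API

Orientations are given as a unit quaternion [x, y, z, w].
In Python, from cell import robot gives the robot as it stands. The module is installed in compiled form; this text tells all that it offers.
- The arm moves only by the tool jog_arm, never from a script. Its argument "moves" is a list of rows, each an object of numbers: "tx", "ty", "tz": the shift along the tool's x, y, z in m; "wx", "wy", "wz": the turn, a rotation vector about the tool's x, y, z in rad; "fingers": the closure, from 0 (fully open) to 1 (shut). A call has 1 to 5 rows; each row shifts and turns the commanded pose from where the row before left it, along the tool's axes as they then stand; what a row does not reach is not made up. A row lasts 1/8 s, in which the tool goes at most 62.5 mm and 10.7 degrees, less where a joint would pass 70% of its speed; a pose out of reach is approached as far as the arm can. A call is refused whole if a number of a shift passes 0.0625 or a number of a turn 0.188, either way. A call with a gripper value outside its range is refused whole. The fingers move at their own pace and stop on an object; "grip_force" is the grip in N (left out, the last holds). Time passes only in rows, so rows that do not move let the fingers close. It gives the time, the measured TCP pose, the force, the opening and the grip force at its end, in the units of the state.
- robot.get_state(): the state, without advancing time (a new reading comes with each control period).
- robot.snapshot(name): name is "side" or "top" or "wrist"; returns the picture (480x640x3 uint8, blue, green, red); there is no depth.
- robot.get_calibration(name): a dict with "K" (3x3 intrinsics, pixels), "world_to_cam" (4x4, takes a point from world to camera coordinates); the wrist camera has in their place "hand_eye" (4x4, takes a point from camera to tool coordinates, whose origin is the TCP and whose axes are the flange's). Camera axes: x right, y down, z forward; pixel columns grow to the right and rows downward; lengths in m; the calibration is good to about 2 mm. A picture is of the moment at which its call begins: read the wrist's pose just before it. get_calibration takes no time and is no camera call.
- robot.hand_in(): hands the job in; it is judged then, once.
The state is a dict: "time": time; "joint_positions": joint angles; "joint_vel": joint speeds; "joint_efforts": joint torques, N m; "ee_pos": TCP position; "tcp_rot": TCP orientation; "contact_force": force on the tool from outside, world axes, zero at the start; "torque": the same for the moment, N m; "gripper_width": finger opening in m; "grasp_force": force on a finger pad.
Only numpy, scipy, OpenCV 4.12 (cv2) and the standard library are available. Lean on these libraries where they do the work, as an engineer would, in place of code of your own. Each camera call takes 0.05 s, during which the arm holds its last target. There are 200 camera calls.

### The job

Welding is over, so clear the purge-gas manifold: free each purge lance still plugged in by holding its coupling's release collar in while you draw it out, and lay it flat in the tray recess cut for its length, bronze head in the wide pocket. Then push a blanking plug fully home into each of the three couplings until it locks and the collar has sprung back out; leave everything else on the bench where it is.

Things in the scene. Friction and masses are not known exactly. Their poses are not given: they have to be found in the camera images.
- manifold: purge-gas manifold, fixed: aluminium bar 270 mm wide, 50 deep, its top 90 above the bench (gauge to 158 near its +y end), with three level quick couplings 85 mm apart facing the robot's side. Origin at bench level below coupling 2, in the plane of the collars' outer faces; +x into the couplings, +y along the row. Behind that plane: coupling bodies (34 mm thick) from 16 mm on, the bar from 60 mm on.
- coupling1 (a point): coupling 1, at y = +85 mm of the manifold: point on its axis in the outer face of its release collar when out, 65 mm above the bench; axes as the manifold's. Bore 17.4 mm; a nipple goes 60 mm past this point to its stop. Pushed in (10 to 15 N), it draws the collar in to about 0.005 as its nose spreads the jaws, and at the stop it locks and the collar snaps back to 0.
- coupling2 (a point): coupling 2, at y = 0 of the manifold (the middle one), made as coupling 1; the same point and axes
- coupling3 (a point): coupling 3, at y = -85 mm of the manifold, made as coupling 1; the same point and axes
- collar1 (a joint): release collar of coupling 1: black oval flange round the tube, 48 mm wide, 36 high, 6 thick. 0 = out, 0.010 = pressed fully in (m), sprung out (2.5 N, 8.5 N fully in). At 0.0065 or more the jaws free the tube; 3 mm drawn out it no longer locks; collar out, it holds. One hand: straddle the tube, press the flange in with the fingers' sides, grip the tube there and draw straight back 65 mm.
- collar2 (a joint): release collar of coupling 2, as collar1
- collar3 (a joint): release collar of coupling 3, as collar1
- lance_short: shortest purge lance, 146 mm, 0.17 kg: 16 mm steel tube, at one end a tapered grooved nipple, at the other a brass hexagon (28 mm across flats, 12 long, from x = +32 mm) and a bronze head (28 mm thick, 40 long). Origin on the axis 62 mm from the nipple's tip; +x towards the head. Locked in, it lies 2 mm outside a coupling point, head out, drooping 3 degrees. May be absent: None.
- lance_mid: middle purge lance, 168 mm, 0.17 kg: 16 mm steel tube, at one end a tapered grooved nipple, at the other a brass hexagon (28 mm across flats, 12 long, from x = +54 mm) and a bronze head (28 mm thick, 40 long). Origin on the axis 62 mm from the nipple's tip; +x towards the head. Locked in, it lies 2 mm outside a coupling point, head out, drooping 3 degrees. May be absent: None.
- lance_long: longest purge lance, 190 mm, 0.17 kg: 16 mm steel tube, at one end a tapered grooved nipple, at the other a brass hexagon (28 mm across flats, 12 long, from x = +76 mm) and a bronze head (28 mm thick, 40 long). Origin on the axis 62 mm from the nipple's tip; +x towards the head. Locked in, it lies 2 mm outside a coupling point, head out, drooping 3 degrees. May be absent: None.
- plug1: blanking plug (three alike), 118 mm, 0.12 kg: square aluminium grip (26 x 26 mm, 36 long, domed end) on a 16 mm stem with a tapered grooved nipple like a lance's. Origin mid-grip, 13 mm above the bench when lying; +x along the axis away from the nipple, whose tip is at x = -92 mm; stem to x = -18 mm. Locked home, its origin is on the coupling's axis, 32 mm outside the coupling point.
- plug2: blanking plug (three alike), 118 mm, 0.12 kg: square aluminium grip (26 x 26 mm, 36 long, domed end) on a 16 mm stem with a tapered grooved nipple like a lance's. Origin mid-grip, 13 mm above the bench when lying; +x along the axis away from the nipple, whose tip is at x = -92 mm; stem to x = -18 mm. Locked home, its origin is on the coupling's axis, 32 mm outside the coupling point.
- plug3: blanking plug (three alike), 118 mm, 0.12 kg: square aluminium grip (26 x 26 mm, 36 long, domed end) on a 16 mm stem with a tapered grooved nipple like a lance's. Origin mid-grip, 13 mm above the bench when lying; +x along the axis away from the nipple, whose tip is at x = -92 mm; stem to x = -18 mm. Locked home, its origin is on the coupling's axis, 32 mm outside the coupling point.
- tray: plywood tray, fixed, 208 (x) x 210 (y) x 31 mm, with three recesses along x, 70 mm apart, and a cross trough for the fingers. From -x to +x: 22 mm wide nipple slots (floor 18 mm up), the open trough (x = -63 to -7 mm, floor 4 mm up), pockets 40 mm wide for hexagon and head (floor 12 mm up), each placed for its own lance's head with 3.5 mm end play. Origin under its centre; +x to the head end.
- recess_short (a point): where the origin of lance_short lies when it is in its recess: in the cross trough, x = -33, y = +70 mm of the tray, 26 mm above the bench; axes as the tray's, lance +x along tray +x
- recess_mid (a point): where the origin of lance_mid lies when it is in its recess: in the cross trough, x = -33, y = 0 mm of the tray, 26 mm above the bench; axes as the tray's, lance +x along tray +x
- recess_long (a point): where the origin of lance_long lies when it is in its recess: in the cross trough, x = -33, y = -70 mm of the tray, 26 mm above the bench; axes as the tray's, lance +x along tray +x
- chipping_hammer: chipping hammer, 200 mm, steel with rubber grip, lying beyond the tray: leave alone. Origin at bench level in its handle
- wire_brush: wire brush with wooden back, 260 mm long, 40 high, lying on its bristles right of the robot: leave alone. Origin at bench level at its middle
- test_piece: welded T-piece of steel plate, 100 x 60 mm, 58 high: leave alone. Origin at bench level at its middle
- magnet_square: triangular magnetic welding square, 105 mm sides, 16 thick, lying near the robot: leave alone. Origin at bench level at its middle
- pliers: pliers, 190 mm, lying flat right of the manifold: leave alone. Origin at bench level near the pivot

How it is judged:
At the end, for the whole second after the job is handed in: Every lance rests in its own recess (origin within 10 mm, axis within 0.08 rad); each coupling holds a plug locked fully home (within 6 mm along the axis, 8 mm across, 0.1 rad) with its collar out (under 2 mm); no bystander has moved over 50 mm (distance between lance_short and recess_short below 0.01 m and angle between the x axis of lance_short and the x axis of recess_short, either way round below 0.08 rad and linear speed of each of lance_short, lance_mid, lance_long below 0.02 m/s and distance between lance_mid and recess_mid below 0.01 m and angle between the x axis of lance_mid and the x axis of recess_mid, either way round below 0.08 rad and distance between lance_long and recess_long below 0.01 m and angle between the x axis of lance_long and the x axis of recess_long, either way round below 0.08 rad and ((x of plug1 in the frame of coupling1 above -0.038 m and y of plug1 in the frame of coupling1 between -0.008 and 0.008 m and z of plug1 in the frame of coupling1 between -0.008 and 0.008 m and angle between the x axis of plug1 and the x axis of coupling1, either way round below 0.1 rad) or (x of plug2 in the frame of coupling1 above -0.038 m and y of plug2 in the frame of coupling1 between -0.008 and 0.008 m and z of plug2 in the frame of coupling1 between -0.008 and 0.008 m and angle between the x axis of plug2 and the x axis of coupling1, either way round below 0.1 rad) or (x of plug3 in the frame of coupling1 above -0.038 m and y of plug3 in the frame of coupling1 between -0.008 and 0.008 m and z of plug3 in the frame of coupling1 between -0.008 and 0.008 m and angle between the x axis of plug3 and the x axis of coupling1, either way round below 0.1 rad)) and value of joint each of collar1, collar2, collar3 below 0.002 m and ((x of plug1 in the frame of coupling2 above -0.038 m and y of plug1 in the frame of coupling2 between -0.008 and 0.008 m and z of plug1 in the frame of coupling2 between -0.008 and 0.008 m and angle between the x axis of plug1 and the x axis of coupling2, either way round below 0.1 rad) or (x of plug2 in the frame of coupling2 above -0.038 m and y of plug2 in the frame of coupling2 between -0.008 and 0.008 m and z of plug2 in the frame of coupling2 between -0.008 and 0.008 m and angle between the x axis of plug2 and the x axis of coupling2, either way round below 0.1 rad) or (x of plug3 in the frame of coupling2 above -0.038 m and y of plug3 in the frame of coupling2 between -0.008 and 0.008 m and z of plug3 in the frame of coupling2 between -0.008 and 0.008 m and angle between the x axis of plug3 and the x axis of coupling2, either way round below 0.1 rad)) and ((x of plug1 in the frame of coupling3 above -0.038 m and y of plug1 in the frame of coupling3 between -0.008 and 0.008 m and z of plug1 in the frame of coupling3 between -0.008 and 0.008 m and angle between the x axis of plug1 and the x axis of coupling3, either way round below 0.1 rad) or (x of plug2 in the frame of coupling3 above -0.038 m and y of plug2 in the frame of coupling3 between -0.008 and 0.008 m and z of plug2 in the frame of coupling3 between -0.008 and 0.008 m and angle between the x axis of plug2 and the x axis of coupling3, either way round below 0.1 rad) or (x of plug3 in the frame of coupling3 above -0.038 m and y of plug3 in the frame of coupling3 between -0.008 and 0.008 m and z of plug3 in the frame of coupling3 between -0.008 and 0.008 m and angle between the x axis of plug3 and the x axis of coupling3, either way round below 0.1 rad))); the robot touches nothing.
It fails at once if one of the bystanders (hammer, brush, T-piece, magnet, pliers) was moved by more than 50 mm (distance of any of chipping_hammer, wire_brush, test_piece, magnet_square, pliers from where it was at the start of the episode above 0.05 m).
Of lance_short, lance_mid, lance_long only 2 to 3 are there at a start; the rules pass over those that are not, and their reading is None.
At some moment in a run one of plug1, plug2, plug3 may be knocked a few centimetres aside while the robot is not near it.
Once in a run the grip may slacken for a moment while it holds something.
It also fails if it takes over 210 s, if anything falls off the work surface, if the arm or the gripper's body presses on something with over 40 N, if the wrist force passes 120 N, or if a joint passes its speed limit or range.

## Working session

There is one attempt and no reset: what is moved stays moved. The work goes in short steps, Python scripts to look and compute and a tool call to move; the robot and the scene stay as the last step left them, time stands still between calls to the robot, and variables do not carry over. Pictures are saved under pics/ and viewed, at most 14 in all, crops included, and the job is handed in when it is done.

Besides the shell and the picture viewer there is one more tool, called after "Emit:" by a JSON object that holds its "api" and its "payload", one argument or row to a line. jog_arm: Moves the arm, as the interface text tells. Its arguments: {"type":"object","properties":{"moves":{"type":"array","items":{"type":"object","properties":{"tx":{"type":"number"},"ty":{"type":"number"},"tz":{"type":"number"},"wx":{"type":"number"},"wy":{"type":"number"},"wz":{"type":"number"},"fingers":{"type":"number"}}}},"grip_force":{"type":"number"}},"required":["moves"]}

```bash
mkdir -p pics; cat > h.py <<'E'
import numpy as np,cv2
from cell import robot
from scipy.spatial.transform import Rotation as R
def cal(name,st=None):
    c=robot.get_calibration(name);K=np.array(c["K"])
    if name=="wrist":
        st=st or robot.get_state();T=np.eye(4);T[:3,:3]=R.from_quat(st["tcp_rot"]).as_matrix();T[:3,3]=st["ee_pos"]
        return K,T@np.array(c["hand_eye"])
    return K,np.linalg.inv(np.array(c["world_to_cam"]))
def ray(C,u,v):
    K,T=C;d=T[:3,:3]@np.linalg.solve(K,[u,v,1]);return T[:3,3],d/np.linalg.norm(d)
def atz(C,u,v,z):
    o,d=ray(C,u,v);return o+d*(z-o[2])/d[2]
def proj(C,p):
    K,T=C;q=K@(np.linalg.inv(T)@np.append(p,1))[:3];return q[:2]/q[2]
def snap(name,f):
    C=cal(name);im=robot.snapshot(name);cv2.imwrite("pics/"+f,im);return C,im
E
python3 - <<'E'
from h import *
for n in["top","side","wrist"]:
    C,im=snap(n,n+"0.png");print(n,C[1].round(3).tolist(),C[0].round(0).tolist())
print(robot.get_state())
E
```

```text
top [[0.017, -0.998, 0.053, 0.508], [-1.0, -0.017, 0.006, -0.118], [-0.005, -0.053, -0.999, 1.146], [0.0, 0.0, 0.0, 1.0]] [[518.0, 0.0, 316.0], [0.0, 518.0, 240.0], [0.0, 0.0, 1.0]]
side [[0.968, -0.168, 0.185, 0.325], [-0.25, -0.679, 0.69, -0.91], [0.009, -0.715, -0.699, 0.87], [0.0, 0.0, 0.0, 1.0]] [[485.0, 0.0, 322.0], [0.0, 485.0, 241.0], [0.0, 0.0, 1.0]]
wrist [[0.4, 0.884, 0.241, 0.178], [0.916, -0.385, -0.108, 0.577], [-0.002, 0.264, -0.964, 0.374], [0.0, 0.0, 0.0, 1.0]] [[397.0, 0.0, 316.0], [0.0, 397.0, 240.0], [0.0, 0.0, 1.0]]
{'time': 0.15, 'joint_positions': array([ 1.07459876e+00,  1.30990548e-01,  1.48903294e+00, -2.20268164e-05,
        1.52304254e+00, -8.54056266e-02]), 'joint_vel': array([-0.00220078, -0.00146332, -0.00276635, -0.00169513, -0.00071842,
        0.00079504]), 'joint_efforts': array([ 1.55839138e-03, -5.70052600e+01, -5.01167214e+01, -1.14479171e-04,
        9.33415198e-03, -4.49979689e-05]), 'ee_pos': array([0.23939306, 0.54972188, 0.24748161]), 'tcp_rot': array([ 2.03954245e-01,  9.78980144e-01, -7.08911936e-04, -2.00684834e-04]), 'contact_force': array([-0.00922038,  0.59357722,  0.0782732 ]), 'torque': array([-0.02698409,  0.02230809, -0.01032366]), 'grasp_force': 0.0, 'gripper_width': 0.08536030773656063}
```

View pics/top0.png

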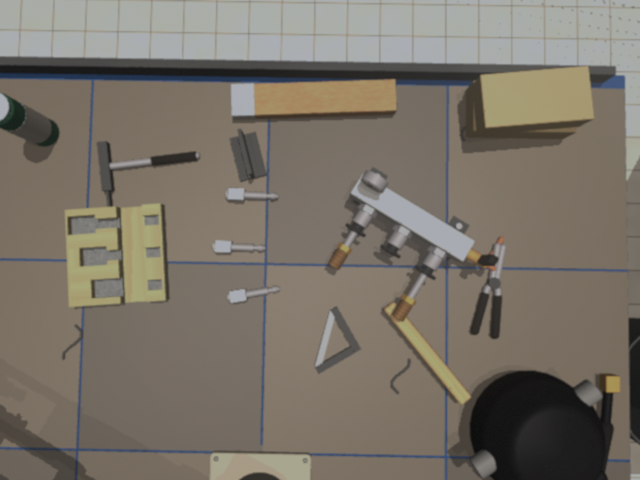

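View pics/side0.png

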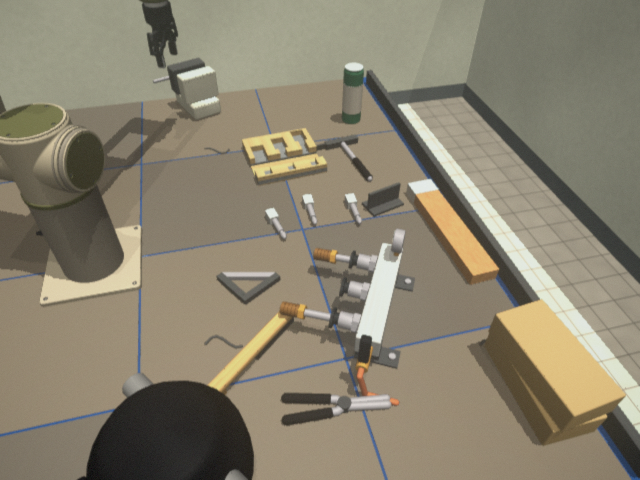

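```bash
python3 - <<'E'
from h import *
C=cal("top");im=cv2.imread("pics/top0.png");hsv=cv2.cvtColor(im,cv2.COLOR_BGR2HSV)
for n,p in dict(bar=(410,215),bar2=(450,243),tray=(142,220),bench=(300,200),plug=(240,296),head=(335,262),head3=(403,308),brush=(430,350)).items(): print(n,hsv[p[1],p[0]])
def rects(m,z,roi,amin):
    x0,y0,x1,y1=roi;mm=np.zeros_like(m);mm[y0:y1,x0:x1]=m[y0:y1,x0:x1]
    for c in cv2.findContours(mm,cv2.RETR_EXTERNAL,cv2.CHAIN_APPROX_NONE)[0]:
        if cv2.contourArea(c)<amin: continue
        b=cv2.boxPoints(cv2.minAreaRect(c));W=np.array([atz(C,u,v,z)[:2] for u,v in b]);a,bb=W[1]-W[0],W[2]-W[1]
        print(" px",b.mean(0).round(1),"c",W.mean(0).round(4),"len",np.linalg.norm(a).round(4),np.degrees(np.arctan2(a[1],a[0])).round(1),np.linalg.norm(bb).round(4),np.degrees(np.arctan2(bb[1],bb[0])).round(1))
S,V=hsv[...,1],hsv[...,2];H=hsv[...,0]
print("bar");rects(((S<50)&(V>140)).astype(np.uint8),.09,(340,160,480,275),200)
print("plugs");rects(((S<60)&(V>150)).astype(np.uint8),.026,(205,180,285,310),20)
print("tray");rects(((S>60)&(V>140)&(H>15)&(H<35)).astype(np.uint8),.031,(50,195,180,315),500)
print("heads");rects(((S>120)&(H<18)&(V>60)).astype(np.uint8),.065,(320,230,425,325),30)
a=cv2.resize(im[160:330,310:510],None,fx=4,fy=3.5,interpolation=3)
b=cv2.resize(im[185:320,50:290],(800,450),interpolation=3)
cv2.imwrite("pics/m.png",cv2.resize(im[165:325,310:510],(750,600),interpolation=3));cv2.imwrite("pics/t.png",b)
E
```

```text
bar [108  14 177]
bar2 [110  13 177]
tray [ 27  76 168]
bench [ 14  39 123]
plug [110  13 177]
head [ 14 114 127]
head3 [ 14 116 128]
brush [ 25  87 167]
bar
 px [412.6 216.8] c [ 0.6155 -0.3086] len 0.0489 -30.0 0.2688 -120.3
plugs
 px [236.3 295.6] c [0.4449 0.0575] len 0.0372 -78.7 0.0236 -168.3
 px [261.5 291.1] c [0.4554 0.0034] len 0.0637 -78.7 0.0056 -168.4
 px [237.  245.5] c [0.5529 0.0588] len 0.104 -89.0 0.0238 -178.7
 px [245.5 193. ] c [0.6675 0.0431] len 0.085 -89.1 0.0219 -178.7
tray
 px [ 91.6 256.1] c [0.525  0.3711] len 0.1118 -86.4 0.2116 -175.2
 px [142.4 252.5] c [0.5347 0.2617] len 0.0856 -86.2 0.2104 -175.2
heads
```

View pics/m.png

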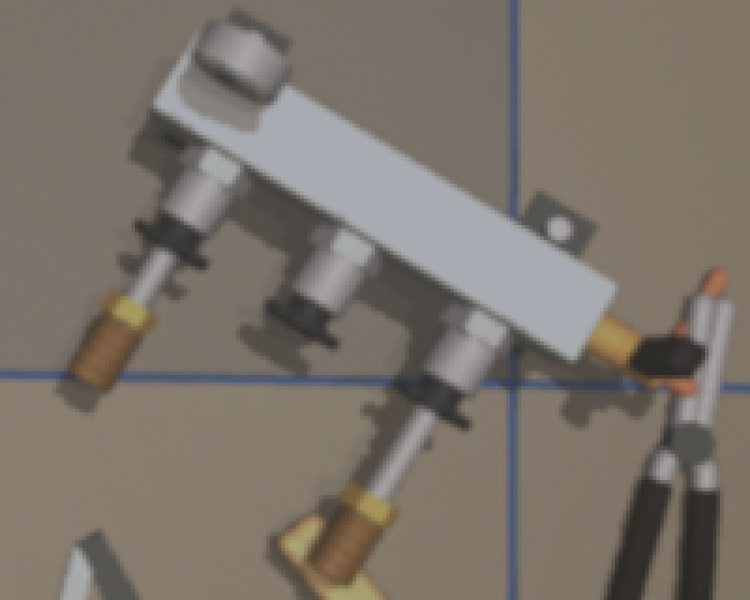

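View pics/t.png

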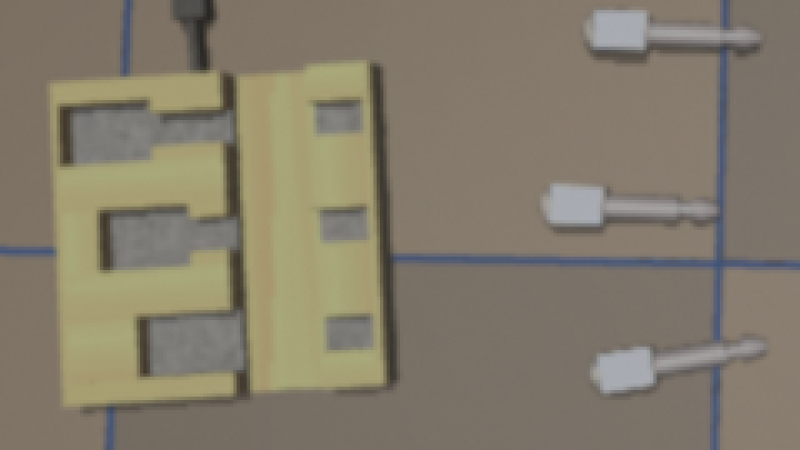

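```bash
cat >> h.py <<'E'
YM=np.radians(-30.2);MX=np.array([np.cos(YM),np.sin(YM),0]);MY=np.array([-MX[1],MX[0],0]);M0=np.array([.6155,-.3086,0])-.085*MX
def man(x,y,z): return M0+MX*x+MY*y+[0,0,z]
def tooldiff(p,xang=None,st=None):
    """shift in the tool axes to bring the TCP to p, turn wz to bring tool x to world angle xang (deg)"""
    st=st or robot.get_state();Rm=R.from_quat(st["tcp_rot"]).as_matrix()
    d=Rm.T@(np.array(p)-st["ee_pos"]);a=np.degrees(np.arctan2(Rm[1,0],Rm[0,0]))
    wz=None if xang is None else -np.radians((xang-a+180)%360-180)
    return d.round(4),a.round(2),wz,Rm[:,2].round(4)
E
python3 - <<'E'
from h import *
C=cal("top")
print(M0)
for y in(.085,0,-.085):print("collar top centre",man(0,y,.083).round(4),proj(C,man(0,y,.083)).round(1))
for n,L in dict(s=.086,m=.108,l=.130).items():
  for y in(.085,-.085): print(n,y,"head end, top",proj(C,man(-L,y,.065-L*.052+.014)).round(1), "hex start",proj(C,man(-(L-.052),y,.077)).round(1))
print("plug grips",[proj(C,p) for p in[(.445,.0575,.026)]])
print(tooldiff(man(-.1,0,.25),149.8))
E
```

```text
[ 0.54203664 -0.2658433   0.        ]
collar top centre [ 0.5848 -0.1924  0.083 ] [355.1 230.9]
collar top centre [ 0.542  -0.2658  0.083 ] [390.7 252.3]
collar top centre [ 0.4993 -0.3393  0.083 ] [426.4 273.8]
s 0.085 head end, top [333.4 266.7] hex start [346.4 245.2]
s -0.085 head end, top [404.3 309.6] hex start [417.4 288. ]
m 0.085 head end, top [327.9 275.9] hex start [340.9 254.3]
m -0.085 head end, top [398.7 318.8] hex start [411.9 297.2]
l 0.085 head end, top [322.3 285. ] hex start [335.4 263.4]
l -0.085 head end, top [393.2 328. ] hex start [406.5 306.4]
plug grips [array([236.32139175, 295.55857744])]
(array([-0.5038, -0.6153, -0.0017]), np.float64(156.46), np.float64(0.11629848600067125), array([-7.0e-04, -1.3e-03, -1.0e+00]))
```

Emit:
{"api": "jog_arm", "payload": {
  "moves": [
    {"tx": -0.036,"ty": -0.044},
    {"tx": -0.036,"ty": -0.044},
    {"tx": -0.036,"ty": -0.044},
    {"tx": -0.036,"ty": -0.044},
    {"tx": -0.036,"ty": -0.044}
  ]
}}

```text
validation failed for argument at $.mo...
```

Emit:
{"api": "jog_arm", "payload": {
  "moves": [
    {"tx": -0.036,"ty": -0.044},
    {"tx": -0.036,"ty": -0.044},
    {"tx": -0.036,"ty": -0.044},
    {"tx": -0.036,"ty": -0.044},
    {"tx": -0.036,"ty": -0.044}
  ]
}}

```text
validation failed for argument at $.mo...
```

Emit:
{"api": "jog_arm", "payload": {
  "moves": [
    {"tx": -0.036,"ty": -0.044},
    {"tx": -0.036,"ty": -0.044},
    {"tx": -0.036,"ty": -0.044},
    {"tx": -0.036,"ty": -0.044,"wz": 0.116},
    {"fingers": 0.45}
  ]
}}

```text
validation failed for argument at $.mo...
```

```bash
python3 - <<'E'
from h import *
C,im=snap("wrist","w1.png");st=robot.get_state();print(st["ee_pos"],st["gripper_width"],tooldiff(man(-.1,0,.25),149.8))
for y in(.085,0,-.085):print(proj(C,man(0,y,.065)),proj(C,man(0,y,.083)),proj(C,man(-.02,y,.073)))
for x,y in((.06,-.135),(.06,.135),(.11,-.135),(.11,.135)):print(proj(C,man(x,y,.09)))
E
```

```text
[0.23942516 0.54980882 0.24764095] 0.08527857620377925 (array([-0.5038, -0.6153, -0.0017]), np.float64(156.46), np.float64(0.11629705484518536), array([-6.e-04, -1.e-03, -1.e+00]))
[-132.2075031  716.09946  ] [-149.08966378  738.07948421] [-142.73883399  714.8375499 ]
[-204.76137812  710.61674936] [-224.47281426  732.50508976] [-217.37667657  709.19493485]
[-278.05322122  705.07827235] [-300.65182594  726.87184337] [-292.79502728  703.49331344]
[-338.88691769  764.81237353]
[-102.87468782  781.6033978 ]
[-325.64014468  790.15834747]
[-96.22900485 806.0944993 ]
```

View pics/w1.png

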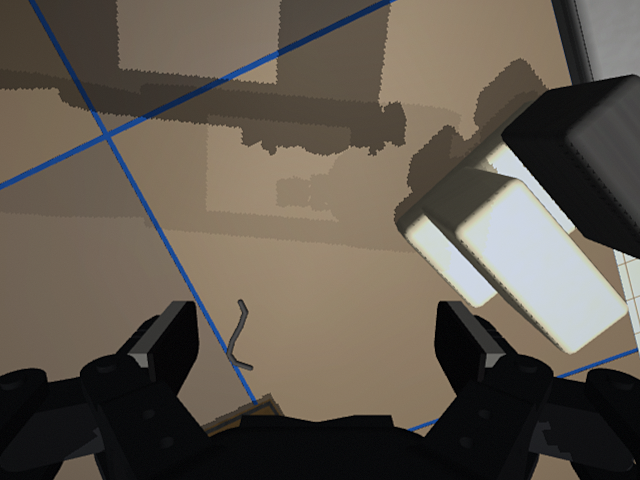

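The picture shows bench only, with the fingers at the bottom: the moves were refused. I'll try one row with every field filled in.

Emit:
{"api": "jog_arm", "payload": {
  "moves": [
    {"tx": -0.036,"ty": -0.044,"tz": 0.0,"wx": 0.0,"wy": 0.0,"wz": 0.0,"fingers": 0.0}
  ]
}}

```text
time: 0.32
ee_pos: [0.2542, 0.4962, 0.2466]
tcp_rot: [0.203, 0.979, -0.001, -0.001]
contact_force: [1.1, -0.4, -0.0]
gripper_width: 0.0849
grasp_force: 0.0
```

Emit:
{"api": "jog_arm", "payload": {
  "moves": [
    {"tx": -0.036,"ty": -0.044,"tz": 0,"wx": 0,"wy": 0,"wz": 0,"fingers": 0},
    {"tx": -0.036,"ty": -0.044,"tz": 0,"wx": 0,"wy": 0,"wz": 0,"fingers": 0},
    {"tx": -0.036,"ty": -0.044,"tz": 0,"wx": 0,"wy": 0,"wz": 0,"fingers": 0},
    {"tx": -0.036,"ty": -0.044,"tz": 0,"wx": 0,"wy": 0,"wz": 0,"fingers": 0},
    {"tx": -0.036,"ty": -0.044,"tz": 0,"wx": 0,"wy": 0,"wz": 0,"fingers": 0}
  ]
}}

```text
time: 0.95
ee_pos: [0.3323, 0.2201, 0.2483]
tcp_rot: [0.204, 0.979, 0.0, 0.0]
contact_force: [0.6, 0.1, 0.0]
gripper_width: 0.0855
grasp_force: 0.0
```

Emit:
{"api": "jog_arm", "payload": {
  "moves": [
    {"tx": -0.036,"ty": -0.044,"fingers": 0},
    {"tx": -0.036,"ty": -0.044,"fingers": 0},
    {"tx": -0.036,"ty": -0.044,"fingers": 0},
    {"tx": -0.036,"ty": -0.044,"fingers": 0},
    {"tx": -0.036,"ty": -0.044,"fingers": 0}
  ]
}}

```text
validation failed for argument at $.mo...
```

```bash
python3 - <<'E'
from h import *
print(robot.get_state()["time"],tooldiff(man(-.1,0,.25),149.8))
E
```

```text
0.95 (array([-0.2869, -0.3503, -0.0017]), np.float64(156.49), np.float64(0.11679062003269573), array([ 6.e-04,  1.e-04, -1.e+00]))
```

All seven fields are needed in each row.

Emit:
{"api": "jog_arm", "payload": {
  "moves": [
    {"tx": -0.036,"ty": -0.044,"tz": 0,"wx": 0,"wy": 0,"wz": 0,"fingers": 0.2},
    {"tx": -0.036,"ty": -0.044,"tz": 0,"wx": 0,"wy": 0,"wz": 0,"fingers": 0.4},
    {"tx": -0.036,"ty": -0.044,"tz": 0,"wx": 0,"wy": 0,"wz": 0,"fingers": 0.6},
    {"tx": -0.036,"ty": -0.044,"tz": 0,"wx": 0,"wy": 0,"wz": 0,"fingers": 0.6},
    {"tx": -0.036,"ty": -0.044,"tz": 0,"wx": 0,"wy": 0,"wz": 0,"fingers": 0.6}
  ]
}}

```text
time: 1.58
ee_pos: [0.4095, -0.0537, 0.2485]
tcp_rot: [0.204, 0.979, 0.0, 0.0]
contact_force: [1.0, 0.7, 0.7]
gripper_width: 0.0345
grasp_force: 0.0
```

Emit:
{"api": "jog_arm", "payload": {
  "moves": [
    {"tx": -0.036,"ty": -0.044,"tz": 0,"wx": 0,"wy": 0,"wz": 0,"fingers": 0.6},
    {"tx": -0.036,"ty": -0.044,"tz": 0,"wx": 0,"wy": 0,"wz": 0,"fingers": 0.6},
    {"tx": -0.036,"ty": -0.044,"tz": 0,"wx": 0,"wy": 0,"wz": 0,"fingers": 0.6},
    {"tx": 0,"ty": 0,"tz": 0,"wx": 0,"wy": 0,"wz": 0.116,"fingers": 0.6},
    {"tx": 0,"ty": 0,"tz": 0,"wx": 0,"wy": 0,"wz": 0,"fingers": 0.6}
  ]
}}

```text
time: 2.2
ee_pos: [0.4554, -0.2164, 0.2477]
tcp_rot: [0.261, 0.965, 0.0, -0.001]
contact_force: [-0.2, 0.7, -0.2]
gripper_width: 0.0343
grasp_force: 0.0
```

```bash
python3 - <<'E'
from h import *
C,im=snap("wrist","w2.png");st=robot.get_state();print(st["ee_pos"],st["gripper_width"],tooldiff(man(-.1,0,.25),149.8))
for y in(.085,0,-.085):print(proj(C,man(0,y,.065)),proj(C,man(0,y,.083)),proj(C,man(-.02,y,.073)))
for x,y in((.06,-.135),(.06,.135),(.11,-.135),(.11,.135)):print(proj(C,man(x,y,.09)))
E
```

```text
[ 0.45544799 -0.21582894  0.24797401] 0.034068517463809934 (array([ 0.    ,  0.0003, -0.002 ]), np.float64(149.93), np.float64(0.0022888465134520393), array([-6.e-04,  5.e-04, -1.e+00]))
[416.10099091 332.44932864] [421.42806059 343.17696003] [420.00192174 315.38265575]
[317.55760921 332.55035659] [317.6206812  343.28112038] [317.57385022 315.49121816]
[219.0536902  332.65134408] [213.8570922 343.3852368] [215.18841336 315.59973538]
[157.35974624 411.56994142]
[478.0980327 411.2925443]
[163.46042372 460.17396058]
[472.0347075  459.93758312]
```

View pics/w2.png

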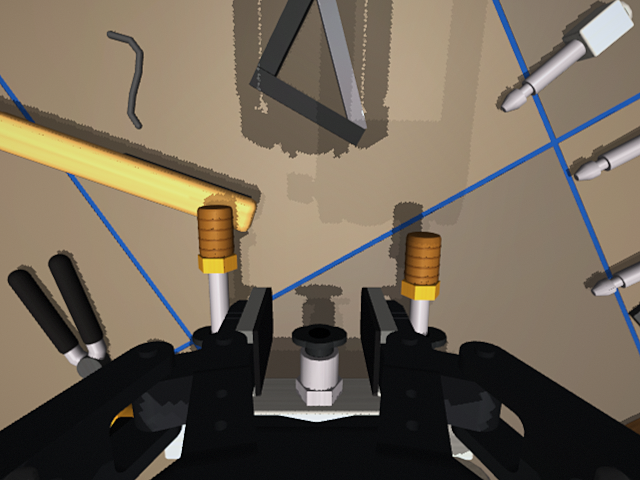

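```bash
python3 - <<'E'
from h import *
C=cal("wrist");im=cv2.imread("pics/w2.png");hsv=cv2.cvtColor(im,cv2.COLOR_BGR2HSV);S,V=hsv[...,1].astype(int),hsv[...,2].astype(int)
def edges(v,a,b,f): 
    u=np.flatnonzero(f(v)[a:b])+a; return u.min(),u.max()
print(S[295,200:240:2],V[295,200:240:2])
for v in(280,290,300,306):
  for a,b,y in((200,240,-.085),(405,440,.085)):
    u=np.flatnonzero((S[v,a:b]<60)&(V[v,a:b]>70))+a
    if len(u): c=(u[0]+u[-1])/2; p=atz(C,c,v,.064);q=p-M0;print(v,u[0],u[-1],"man x,y",(q@MX).round(4),(q@MY).round(4))
# heads orange
m=((S>150)&(V>60)&(hsv[...,0]<20)).astype(np.uint8);m[:225]=m[:225]
for c in cv2.findContours(m,cv2.RETR_EXTERNAL,cv2.CHAIN_APPROX_NONE)[0]:
  if cv2.contourArea(c)>500:
    r=cv2.boundingRect(c);cx,cy=r[0]+r[2]/2,r[1]+r[3]/2;q=atz(C,cx,cy,.062)-M0;print("head",r,(q@MX).round(4),(q@MY).round(4))
# bore: darkest in collar 2
g=im[320:346,295:345].max(2);ys,xs=np.nonzero(g<12);print("bore",xs.mean()+295,ys.mean()+320)
for ob in((307,318,330,322),):pass
d=cv2.cvtColor(im,cv2.COLOR_BGR2GRAY);print("collar row",[int(x) for x in d[337,285:355]])
print("TCP px",proj(C,robot.get_state()["ee_pos"]))
E
```

```text
[71 70 68 70 70 12 10  9 10  4 10 11  9 10 23 74 75 76 72 72] [168 168 168 168 163 155 196 217 224 230 208 189 162 128  68  97  95  90
  78  81]
280 208 227 man x,y -0.0478 -0.0828
290 209 227 man x,y -0.0389 -0.083
300 209 227 man x,y -0.0298 -0.0835
300 411 439 man x,y -0.03 0.0916
306 210 228 man x,y -0.0243 -0.083
306 411 439 man x,y -0.0245 0.092
head (401, 236, 40, 63) -0.0584 0.0867
head (0, 112, 256, 161) -0.1207 -0.1494
bore 320.0567901234568 332.60740740740744
collar row [77, 115, 107, 81, 71, 104, 103, 21, 13, 16, 13, 9, 11, 13, 10, 12, 11, 12, 13, 11, 11, 11, 9, 12, 12, 12, 11, 8, 5, 2, 3, 0, 0, 0, 0, 1, 1, 0, 2, 2, 4, 8, 10, 10, 12, 12, 11, 11, 11, 13, 11, 11, 12, 10, 13, 13, 11, 11, 12, 17, 17, 43, 109, 141, 107, 98, 102, 125, 103, 71]
TCP px [316.56233557 329.91839814]
```

```bash
sed -i 's/^M0=/M0=/; s/-.085\*MX$/-.085*MX+.0017*MY/' h.py; python3 - <<'E'
from h import *
print(M0,tooldiff(man(-.018,.085,.061),149.8),tooldiff(man(-.018,.085,.14),149.8))
E
```

```text
[ 0.54289178 -0.26437404  0.        ] (array([-0.0823,  0.0868,  0.1869]), np.float64(149.93), np.float64(0.0022888465134520393), array([-6.e-04,  5.e-04, -1.e+00])) (array([-0.0823,  0.0868,  0.1079]), np.float64(149.93), np.float64(0.0022888465134520393), array([-6.e-04,  5.e-04, -1.e+00]))
```

Emit:
{"api": "jog_arm", "payload": {
  "moves": [
    {"tx": -0.0275,"ty": 0.029,"tz": 0,"wx": 0,"wy": 0,"wz": 0.002,"fingers": 0.65},
    {"tx": -0.0275,"ty": 0.029,"tz": 0,"wx": 0,"wy": 0,"wz": 0,"fingers": 0.65},
    {"tx": -0.0275,"ty": 0.029,"tz": 0.02,"wx": 0,"wy": 0,"wz": 0,"fingers": 0.65},
    {"tx": 0,"ty": 0,"tz": 0.05,"wx": 0,"wy": 0,"wz": 0,"fingers": 0.65},
    {"tx": 0,"ty": 0,"tz": 0.038,"wx": 0,"wy": 0,"wz": 0,"fingers": 0.65}
  ]
}}

```text
time: 2.88
ee_pos: [0.5707, -0.1806, 0.1385]
tcp_rot: [0.259, 0.966, 0.0, -0.0]
contact_force: [0.9, 0.2, 0.1]
gripper_width: 0.0296
grasp_force: 0.0
```

```bash
python3 - <<'E'
from h import *
C,im=snap("wrist","w3.png");print(tooldiff(man(-.018,.085,.061),149.8))
E
```

```text
(array([-0.0039, -0.0006,  0.0716]), np.float64(149.96), np.float64(0.002855749326639425), array([-0.008 ,  0.0033, -1.    ]))
```

View pics/w3.png

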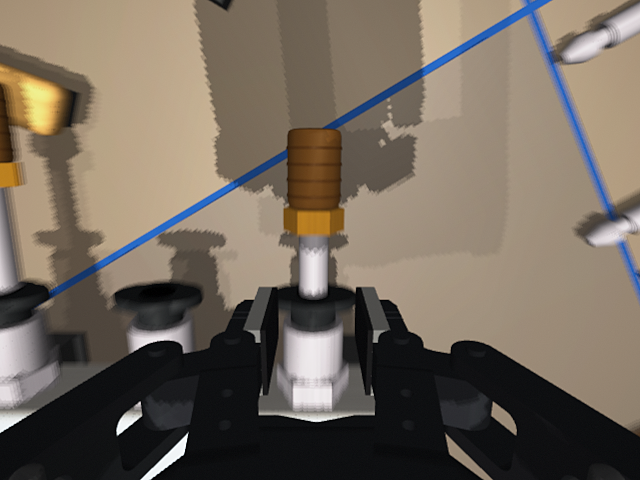

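Emit:
{"api": "jog_arm", "payload": {
  "moves": [
    {"tx": -0.001,"ty": -0.0015,"tz": 0.035,"wx": 0,"wy": 0,"wz": 0,"fingers": 0.65},
    {"tx": 0,"ty": 0,"tz": 0.035,"wx": 0,"wy": 0,"wz": 0,"fingers": 0.65},
    {"tx": 0,"ty": 0,"tz": 0,"wx": 0,"wy": 0,"wz": 0,"fingers": 0.65},
    {"tx": 0,"ty": 0,"tz": 0,"wx": 0,"wy": 0,"wz": 0,"fingers": 0.65}
  ]
}}

```text
time: 3.42
ee_pos: [0.5719, -0.1841, 0.0725]
tcp_rot: [0.261, 0.965, -0.0, 0.001]
contact_force: [0.8, -0.8, 0.7]
gripper_width: 0.03
grasp_force: 0.0
```

```bash
python3 - <<'E'
from h import *
C,im=snap("wrist","w4.png");print(tooldiff(man(-.018,.085,.061),149.8))
E
```

```text
(array([0.0033, 0.0011, 0.012 ]), np.float64(149.76), np.float64(-0.0006507765651435941), array([ 0.0032, -0.0013, -1.    ]))
```

View pics/w4.png

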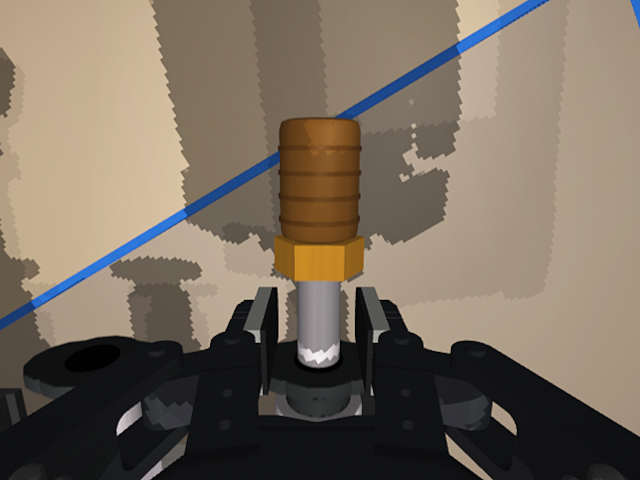

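Emit:
{"api": "jog_arm", "payload": {
  "moves": [
    {"tx": 0,"ty": 0.001,"tz": 0.011,"wx": 0,"wy": 0,"wz": 0,"fingers": 0.65},
    {"tx": -0.005,"ty": 0,"tz": 0,"wx": 0,"wy": 0,"wz": 0,"fingers": 0.65},
    {"tx": -0.005,"ty": 0,"tz": 0,"wx": 0,"wy": 0,"wz": 0,"fingers": 0.65},
    {"tx": 0,"ty": 0,"tz": 0,"wx": 0,"wy": 0,"wz": 0,"fingers": 0.65},
    {"tx": 0,"ty": 0,"tz": 0,"wx": 0,"wy": 0,"wz": 0,"fingers": 0.65}
  ]
}}

```text
time: 4.1
ee_pos: [0.5797, -0.1881, 0.059]
tcp_rot: [0.261, 0.965, 0.0, -0.0]
contact_force: [-2.6, 1.8, -1.4]
gripper_width: 0.0299
grasp_force: 2.1
```

Emit:
{"api": "jog_arm", "payload": {
  "moves": [
    {"tx": -0.004,"ty": 0,"tz": 0,"wx": 0,"wy": 0,"wz": 0,"fingers": 0.65},
    {"tx": -0.003,"ty": 0,"tz": 0,"wx": 0,"wy": 0,"wz": 0,"fingers": 0.65},
    {"tx": 0,"ty": 0,"tz": 0,"wx": 0,"wy": 0,"wz": 0,"fingers": 0.65},
    {"tx": 0,"ty": 0,"tz": 0,"wx": 0,"wy": 0,"wz": 0,"fingers": 0.65}
  ]
}}

```text
time: 4.6
ee_pos: [0.585, -0.1913, 0.0589]
tcp_rot: [0.261, 0.965, 0.0, -0.001]
contact_force: [-7.6, 3.9, 2.9]
gripper_width: 0.0297
grasp_force: 4.3
```

```bash
cat >>h.py <<'E'
def rep(p,a=149.8):
    st=robot.get_state();F=np.array(st["contact_force"]);q=st["ee_pos"]-M0
    print("t",round(st["time"],2),"d",tooldiff(p,a,st),"man",(q@MX).round(4),(q@MY).round(4),q[2].round(4),"F man",(F@MX).round(1),(F@MY).round(1),F[2].round(1),"w",round(st["gripper_width"],4),"g",round(st["grasp_force"],1))
E
python3 -c "
from h import *
rep(man(-.001,.085,.061))"
```

```text
t 4.6 d (array([ 0.0006,  0.0007, -0.0021]), np.float64(149.71), np.float64(-0.0016197355328247016), array([-0.0024,  0.0011, -1.    ])) man -0.0004 0.0843 0.0589 F man -8.6 -0.5 2.9 w 0.0297 g 4.3
```

Emit:
{"api": "jog_arm", "payload": {
  "moves": [
    {"tx": -0.002,"ty": 0.0005,"tz": -0.0045,"wx": 0,"wy": 0,"wz": 0,"fingers": 0.65},
    {"tx": 0,"ty": 0,"tz": 0,"wx": 0,"wy": 0,"wz": 0,"fingers": 0.65},
    {"tx": 0,"ty": 0,"tz": 0,"wx": 0,"wy": 0,"wz": 0,"fingers": 0.65}
  ]
}}

```text
time: 4.97
ee_pos: [0.5852, -0.191, 0.0617]
tcp_rot: [0.261, 0.965, 0.001, -0.004]
contact_force: [-10.4, 5.9, -2.5]
gripper_width: 0.03
grasp_force: 5.9
```

```bash
python3 -c "
from h import *
rep(man(-.001,.085,.061))"
```

```text
t 4.97 d (array([0.0006, 0.0003, 0.0007]), np.float64(149.71), np.float64(-0.0015633310016357855), array([-0.0065,  0.003 , -1.    ])) man -0.0004 0.0847 0.0617 F man -11.9 -0.2 -2.5 w 0.03 g 5.9
```

Emit:
{"api": "jog_arm", "payload": {
  "grip_force": 60,
  "moves": [
    {"tx": 0,"ty": 0,"tz": 0,"wx": 0,"wy": 0,"wz": 0,"fingers": 1},
    {"tx": 0,"ty": 0,"tz": 0,"wx": 0,"wy": 0,"wz": 0,"fingers": 1},
    {"tx": 0,"ty": 0,"tz": 0,"wx": 0,"wy": 0,"wz": 0,"fingers": 1},
    {"tx": 0,"ty": 0,"tz": 0,"wx": 0,"wy": 0,"wz": 0,"fingers": 1}
  ]
}}

```text
time: 5.48
ee_pos: [0.5849, -0.1914, 0.0621]
tcp_rot: [0.261, 0.965, 0.0, -0.004]
contact_force: [-14.1, 5.7, 2.5]
gripper_width: 0.0144
grasp_force: 60.7
```

```bash
python3 -c "
from h import *
rep(man(-.001,.085,.061))"
```

```text
t 5.47 d (array([0.0006, 0.0008, 0.0011]), np.float64(149.7), np.float64(-0.001688206600604531), array([-0.0068,  0.0023, -1.    ])) man -0.0004 0.0842 0.0621 F man -15.0 -2.1 2.5 w 0.0144 g 60.7
```

Emit:
{"api": "jog_arm", "payload": {
  "moves": [
    {"tx": 0.006,"ty": 0,"tz": 0,"wx": 0,"wy": 0,"wz": 0,"fingers": 1},
    {"tx": 0.008,"ty": 0,"tz": 0,"wx": 0,"wy": 0,"wz": 0,"fingers": 1},
    {"tx": 0.01,"ty": 0,"tz": 0,"wx": 0,"wy": 0,"wz": 0,"fingers": 1},
    {"tx": 0,"ty": 0,"tz": 0,"wx": 0,"wy": 0,"wz": 0,"fingers": 1}
  ]
}}

```text
time: 5.98
ee_pos: [0.5665, -0.1801, 0.0632]
tcp_rot: [0.261, 0.965, -0.0, -0.0]
contact_force: [-0.8, 0.1, -7.5]
gripper_width: 0.0139
grasp_force: 58.8
```

```bash
python3 -c "
from h import *
rep(man(-.001,.085,.061))
snap('wrist','w5.png')"
```

```text
t 5.97 d (array([-0.0209,  0.0003,  0.0021]), np.float64(149.7), np.float64(-0.0016763104036932746), array([-9.e-04,  2.e-04, -1.e+00])) man -0.0219 0.0847 0.0632 F man -0.7 -0.3 -7.5 w 0.0139 g 58.8
```

View pics/w5.png

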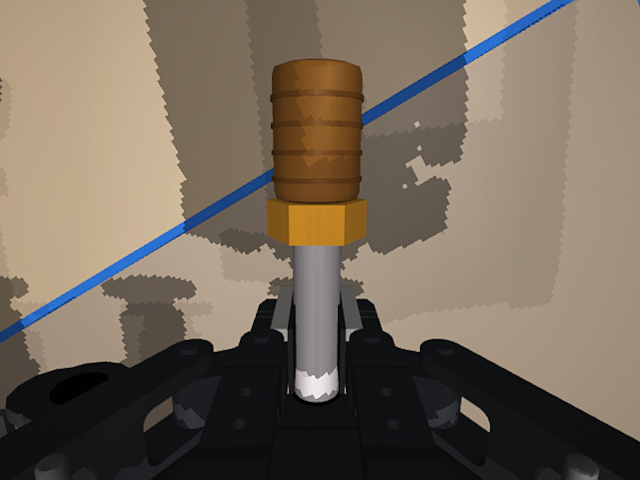

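Emit:
{"api": "jog_arm", "payload": {
  "moves": [
    {"tx": 0.018,"ty": 0,"tz": 0,"wx": 0,"wy": 0,"wz": 0,"fingers": 1},
    {"tx": 0.02,"ty": 0,"tz": 0,"wx": 0,"wy": 0,"wz": 0,"fingers": 1},
    {"tx": 0.02,"ty": 0,"tz": 0,"wx": 0,"wy": 0,"wz": 0,"fingers": 1},
    {"tx": 0.02,"ty": 0,"tz": -0.01,"wx": 0,"wy": 0,"wz": 0,"fingers": 1},
    {"tx": 0.0,"ty": 0,"tz": -0.03,"wx": 0,"wy": 0,"wz": 0,"fingers": 1}
  ]
}}

```text
time: 6.65
ee_pos: [0.4983, -0.1401, 0.103]
tcp_rot: [0.261, 0.965, 0.0, -0.001]
contact_force: [0.4, 0.3, -1.7]
gripper_width: 0.0139
grasp_force: 59.5
```

Emit:
{"api": "jog_arm", "payload": {
  "moves": [
    {"tx": 0,"ty": 0,"tz": -0.03,"wx": 0,"wy": 0,"wz": 0.16,"fingers": 1},
    {"tx": 0,"ty": 0,"tz": -0.03,"wx": 0,"wy": 0,"wz": 0.16,"fingers": 1},
    {"tx": 0,"ty": 0,"tz": 0,"wx": 0,"wy": 0,"wz": 0.16,"fingers": 1},
    {"tx": 0,"ty": 0,"tz": 0,"wx": 0,"wy": 0,"wz": 0.16,"fingers": 1},
    {"tx": 0,"ty": 0,"tz": 0,"wx": 0,"wy": 0,"wz": 0.16,"fingers": 1}
  ]
}}

```text
time: 7.28
ee_pos: [0.5011, -0.1414, 0.1651]
tcp_rot: [0.619, 0.786, 0.0, 0.001]
contact_force: [-0.5, 0.4, -1.3]
gripper_width: 0.0138
grasp_force: 59.6
```

Emit:
{"api": "jog_arm", "payload": {
  "moves": [
    {"tx": 0,"ty": 0,"tz": 0,"wx": 0,"wy": 0,"wz": 0.162,"fingers": 1},
    {"tx": 0,"ty": 0,"tz": 0,"wx": 0,"wy": 0,"wz": 0,"fingers": 1}
  ]
}}

```text
time: 7.52
ee_pos: [0.5008, -0.1413, 0.1648]
tcp_rot: [0.678, 0.735, 0.0, 0.001]
contact_force: [-0.0, -0.4, -1.8]
gripper_width: 0.0141
grasp_force: 59.6
```

```bash
python3 -c "
from h import *
rep([.4623,.2844,.16],94.7)
snap('wrist','w6.png')"
```

```text
t 7.53 d (array([ 0.4275, -0.0039,  0.0043]), np.float64(94.64), np.float64(-0.0009833449683155796), array([ 1.9e-03, -8.0e-04, -1.0e+00])) man -0.0983 0.0852 0.1648 F man 0.2 -0.3 -1.8 w 0.0141 g 59.6
```

View pics/w6.png

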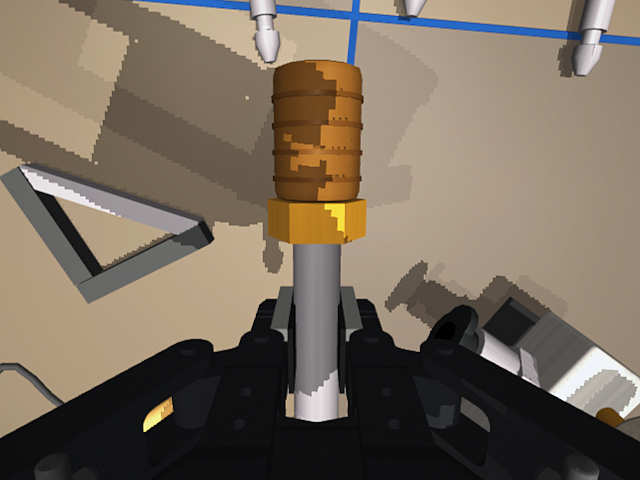

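```bash
python3 - <<'E'
from h import *
c=robot.get_calibration("wrist");C=(np.array(c["K"]),np.array(c["hand_eye"]))
for z in(-.016,-.0137):print("boundary in tool",atz(C,317,200,z).round(4), atz(C,317,66,z+.002).round(4))
E
```

```text
boundary in tool [ 0.0485 -0.0004 -0.016 ] [ 0.0837 -0.0004 -0.014 ]
boundary in tool [ 0.0481 -0.0004 -0.0137] [ 0.084  -0.0004 -0.0117]
```

Emit:
{"api": "jog_arm", "payload": {
  "moves": [
    {"tx": 0.06,"ty": 0,"tz": 0,"wx": 0,"wy": 0,"wz": 0,"fingers": 1},
    {"tx": 0.06,"ty": 0,"tz": 0,"wx": 0,"wy": 0,"wz": 0,"fingers": 1},
    {"tx": 0.06,"ty": 0,"tz": 0,"wx": 0,"wy": 0,"wz": 0,"fingers": 1},
    {"tx": 0.06,"ty": 0,"tz": 0,"wx": 0,"wy": 0,"wz": 0,"fingers": 1},
    {"tx": 0.06,"ty": 0,"tz": 0,"wx": 0,"wy": 0,"wz": 0,"fingers": 1}
  ]
}}

```text
time: 8.2
ee_pos: [0.4761, 0.16, 0.1645]
tcp_rot: [0.677, 0.736, 0.001, 0.001]
contact_force: [1.2, -0.8, -1.5]
gripper_width: 0.014
grasp_force: 59.6
```

Emit:
{"api": "jog_arm", "payload": {
  "moves": [
    {"tx": 0.04,"ty": -0.004,"tz": -0.01,"wx": 0,"wy": 0,"wz": 0,"fingers": 1},
    {"tx": 0.03,"ty": 0,"tz": -0.01,"wx": 0,"wy": 0,"wz": 0,"fingers": 1},
    {"tx": 0,"ty": 0,"tz": 0,"wx": 0,"wy": 0.05,"wz": 0,"fingers": 1},
    {"tx": 0,"ty": 0,"tz": 0,"wx": 0,"wy": 0,"wz": 0,"fingers": 1},
    {"tx": 0,"ty": 0,"tz": 0,"wx": 0,"wy": 0,"wz": 0,"fingers": 1}
  ]
}}

```text
time: 8.82
ee_pos: [0.4665, 0.2271, 0.1838]
tcp_rot: [0.678, 0.735, 0.017, -0.018]
contact_force: [0.3, 0.1, -2.0]
gripper_width: 0.0136
grasp_force: 59.6
```

```bash
python3 - <<'E'
from h import *
rep([.4623,.2844,.16],94.7)
C,im=snap('wrist','w7.png')
S,Y=cal("side"),cal("top")
i=robot.snapshot("side");cv2.imwrite("pics/s7.png",i)
E
```

```text
t 8.82 d (array([0.0563, 0.0004, 0.0265]), np.float64(94.62), np.float64(-0.001367355498324604), array([-0.0039,  0.0489, -0.9988])) man -0.3132 0.3863 0.1838 F man 0.2 0.2 -2.0 w 0.0136 g 59.6
```

View pics/w7.png

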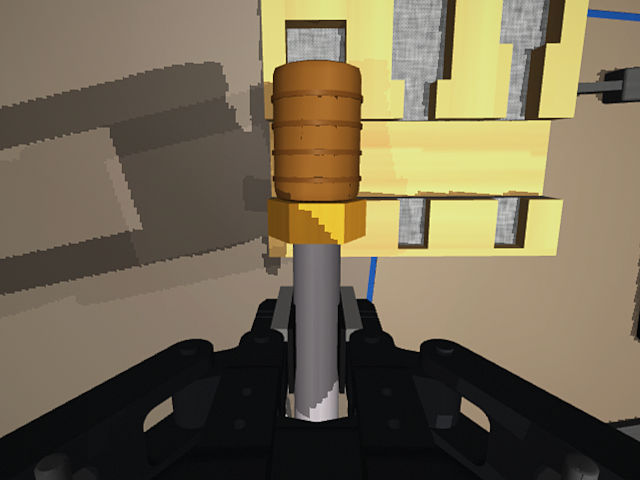

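```bash
cat >>h.py <<'E'
TA=np.radians(94.7);TX=np.array([np.cos(TA),np.sin(TA),0]);TY=np.array([-TX[1],TX[0],0]);T0=np.array([.5294,.3229,0])
def tr(p): q=p-T0;return np.round([q@TX,q@TY],4)
E
python3 - <<'E'
from h import *
C=cal("wrist");im=cv2.imread("pics/w7.png")
hsv=cv2.cvtColor(im,cv2.COLOR_BGR2HSV);S=hsv[...,1].astype(int)
for v in(215,235):
    print(v,[(i+1) for i in range(380,560) if (S[v,i]>60)!=(S[v,i+1]>60)])
print([ (i+1) for i in range(265,360) if (S[35,i]>60)!=(S[35,i+1]>60)])
for n,u,v in(("mid slot L",399,222),("mid slot R",427,222),("long slot L",496,222),("long R",526,222),("short pocket L",287,40),("R",347,40),("far end",316,20),("trough hi",380,120),("trough hi",540,120),("trough lo",385,200),("trough lo",540,198),("corner L -x",372,256),("outer edge",500,255),("right corner",560,240)):
    print(n,tr(atz(C,u,v,.031)))
E
```

```text
215 [399, 425, 497, 518]
235 [399, 424, 495, 516]
[287, 345]
mid slot L [-0.0789  0.0115]
mid slot R [-0.079  -0.0087]
long slot L [-0.0791 -0.0585]
long R [-0.0792 -0.0802]
short pocket L [0.0422 0.09  ]
R [0.0421 0.0507]
far end [0.0541 0.071 ]
trough hi [-0.0082  0.0274]
trough hi [-0.0086 -0.0818]
trough lo [-0.063   0.0221]
trough lo [-0.0619 -0.0882]
corner L -x [-0.1042  0.0302]
outer edge [-0.1037 -0.0638]
right corner [-0.0926 -0.1064]
```

```bash
python3 - <<'E'
from h import *
for z in(.07,.026):print(tooldiff(T0+TX*-.0355+TY*.0705+[0,0,z],94.7))
E
```

```text
(array([ 0.0491, -0.    ,  0.1163]), np.float64(94.6), np.float64(-0.0018262106825537772), array([-0.0041,  0.0491, -0.9988]))
(array([ 0.0469, -0.    ,  0.1602]), np.float64(94.6), np.float64(-0.0018262106825537772), array([-0.0041,  0.0491, -0.9988]))
```

Emit:
{"api": "jog_arm", "payload": {
  "moves": [
    {"tx": 0.0245,"ty": 0,"tz": 0.03,"wx": 0,"wy": 0,"wz": -0.002,"fingers": 1},
    {"tx": 0.0246,"ty": 0,"tz": 0.04,"wx": 0,"wy": 0,"wz": 0,"fingers": 1},
    {"tx": 0,"ty": 0,"tz": 0.046,"wx": 0,"wy": 0,"wz": 0,"fingers": 1},
    {"tx": 0,"ty": 0,"tz": 0,"wx": 0,"wy": 0,"wz": 0,"fingers": 1},
    {"tx": 0,"ty": 0,"tz": 0,"wx": 0,"wy": 0,"wz": 0,"fingers": 1}
  ]
}}

```text
time: 9.55
ee_pos: [0.4628, 0.2822, 0.0718]
tcp_rot: [0.677, 0.735, 0.017, -0.018]
contact_force: [-0.0, 0.8, -0.1]
gripper_width: 0.0145
grasp_force: 59.5
```

Emit:
{"api": "jog_arm", "payload": {
  "moves": [
    {"tx": -0.001,"ty": 0,"tz": 0.015,"wx": 0,"wy": 0,"wz": 0,"fingers": 1},
    {"tx": -0.001,"ty": 0,"tz": 0.015,"wx": 0,"wy": 0,"wz": 0,"fingers": 1},
    {"tx": 0,"ty": 0,"tz": 0.01,"wx": 0,"wy": 0,"wz": 0,"fingers": 1},
    {"tx": 0,"ty": 0,"tz": 0,"wx": 0,"wy": 0,"wz": 0,"fingers": 1},
    {"tx": 0,"ty": 0,"tz": 0,"wx": 0,"wy": 0,"wz": 0,"fingers": 1}
  ]
}}

```text
time: 10.18
ee_pos: [0.4621, 0.2823, 0.0305]
tcp_rot: [0.677, 0.735, 0.017, -0.018]
contact_force: [-0.0, 0.0, -1.5]
gripper_width: 0.014
grasp_force: 59.5
```

```bash
python3 - <<'E'
from h import *
rep(T0+TX*-.0355+TY*.0705+[0,0,.026],94.7)
C,im=snap('wrist','w8.png')
E
```

```text
t 10.18 d (array([-0.0007, -0.0001,  0.0044]), np.float64(94.7), np.float64(5.649878856402292e-05), array([-0.0039,  0.0499, -0.9987])) man -0.3448 0.4318 0.0305 F man -0.1 -0.0 -1.5 w 0.014 g 59.5
```

View pics/w8.png

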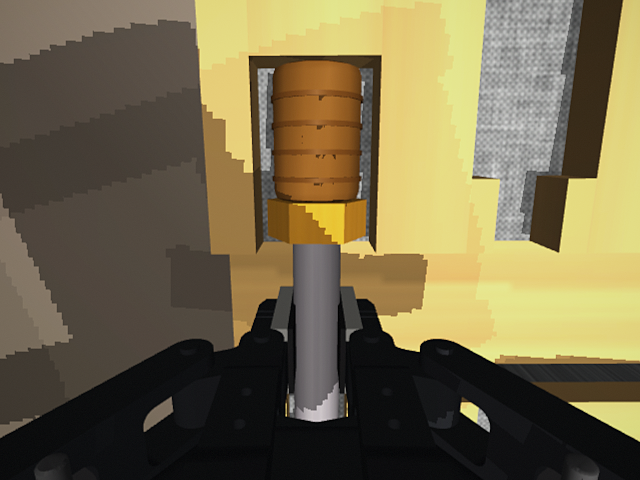

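Emit:
{"api": "jog_arm", "payload": {
  "moves": [
    {"tx": 0,"ty": 0,"tz": 0.003,"wx": 0,"wy": 0,"wz": 0,"fingers": 1},
    {"tx": 0,"ty": 0,"tz": 0.002,"wx": 0,"wy": 0,"wz": 0,"fingers": 1},
    {"tx": 0,"ty": 0,"tz": 0,"wx": 0,"wy": 0,"wz": 0,"fingers": 1}
  ]
}}

```text
time: 10.6
ee_pos: [0.4622, 0.2825, 0.0256]
tcp_rot: [0.677, 0.735, 0.017, -0.018]
contact_force: [0.1, -0.8, 0.3]
gripper_width: 0.0139
grasp_force: 59.7
```

Emit:
{"api": "jog_arm", "payload": {
  "moves": [
    {"tx": 0,"ty": 0,"tz": 0,"wx": 0,"wy": 0,"wz": 0,"fingers": 0.65},
    {"tx": 0,"ty": 0,"tz": 0,"wx": 0,"wy": 0,"wz": 0,"fingers": 0.55},
    {"tx": 0,"ty": 0,"tz": 0,"wx": 0,"wy": 0,"wz": 0,"fingers": 0.55}
  ]
}}

```text
time: 10.98
ee_pos: [0.4619, 0.2824, 0.0254]
tcp_rot: [0.677, 0.735, 0.017, -0.018]
contact_force: [0.1, -0.7, -1.1]
gripper_width: 0.0384
grasp_force: 0.0
```

Emit:
{"api": "jog_arm", "payload": {
  "moves": [
    {"tx": 0,"ty": 0,"tz": -0.03,"wx": 0,"wy": 0,"wz": 0,"fingers": 0.55},
    {"tx": 0,"ty": 0,"tz": -0.05,"wx": 0,"wy": 0,"wz": 0,"fingers": 0.55},
    {"tx": 0,"ty": 0,"tz": -0.06,"wx": 0,"wy": -0.05,"wz": 0,"fingers": 0.6},
    {"tx": 0,"ty": 0,"tz": 0,"wx": 0,"wy": 0,"wz": 0,"fingers": 0.65},
    {"tx": 0,"ty": 0,"tz": 0,"wx": 0,"wy": 0,"wz": 0,"fingers": 0.65}
  ]
}}

```text
time: 11.6
ee_pos: [0.4625, 0.2757, 0.1652]
tcp_rot: [0.677, 0.736, 0.0, 0.0]
contact_force: [-0.0, -0.1, -0.1]
gripper_width: 0.0299
grasp_force: 0.0
```

```bash
python3 - <<'E'
from h import *
C,im=snap('wrist','w9.png')
rep(man(-.018,-.085,.17),149.8)
hsv=cv2.cvtColor(im,cv2.COLOR_BGR2HSV)
m=((hsv[...,1]>150)&(hsv[...,0]<17)&(hsv[...,2]>50)).astype(np.uint8)
for c in cv2.findContours(m,cv2.RETR_EXTERNAL,cv2.CHAIN_APPROX_NONE)[0]:
  if cv2.contourArea(c)>300: print(cv2.contourArea(c),cv2.boundingRect(c),"tray",tr(atz(C,*cv2.minAreaRect(c)[0],.026)),cv2.minAreaRect(c))
E
```

```text
t 11.65 d (array([-0.6038, -0.0269, -0.0058]), np.float64(94.71), np.float64(-0.961585011048773), array([-1.5e-03, -4.0e-04, -1.0e+00])) man -0.3415 0.4256 0.164 F man 1.1 -0.5 -1.3 w 0.0301 g 0.0
2621.0 (296, 89, 43, 67) tray [0.0313 0.0705] ((317.0, 122.0), (66.0, 42.0), 90.0)
```

Emit:
{"api": "jog_arm", "payload": {
  "moves": [
    {"tx": -0.055,"ty": -0.0025,"tz": 0,"wx": 0,"wy": 0,"wz": 0,"fingers": 0.65},
    {"tx": -0.055,"ty": -0.0025,"tz": 0,"wx": 0,"wy": 0,"wz": 0,"fingers": 0.65},
    {"tx": -0.055,"ty": -0.0025,"tz": 0,"wx": 0,"wy": 0,"wz": 0,"fingers": 0.65},
    {"tx": -0.055,"ty": -0.0025,"tz": 0,"wx": 0,"wy": 0,"wz": 0,"fingers": 0.65},
    {"tx": -0.055,"ty": -0.0025,"tz": 0,"wx": 0,"wy": 0,"wz": 0,"fingers": 0.65}
  ]
}}

```text
time: 12.28
ee_pos: [0.4711, -0.0013, 0.1632]
tcp_rot: [0.678, 0.735, -0.001, -0.001]
contact_force: [0.3, 0.1, 0.8]
gripper_width: 0.0297
grasp_force: 0.0
```

Emit:
{"api": "jog_arm", "payload": {
  "moves": [
    {"tx": -0.055,"ty": -0.0025,"tz": 0,"wx": 0,"wy": 0,"wz": 0,"fingers": 0.65},
    {"tx": -0.055,"ty": -0.0025,"tz": 0,"wx": 0,"wy": 0,"wz": 0,"fingers": 0.65},
    {"tx": -0.055,"ty": -0.0025,"tz": 0,"wx": 0,"wy": 0,"wz": 0,"fingers": 0.65},
    {"tx": -0.055,"ty": -0.0025,"tz": 0,"wx": 0,"wy": 0,"wz": 0,"fingers": 0.65},
    {"tx": -0.055,"ty": -0.0025,"tz": 0,"wx": 0,"wy": 0,"wz": 0,"fingers": 0.65}
  ]
}}

```text
time: 12.9
ee_pos: [0.4813, -0.2759, 0.1629]
tcp_rot: [0.678, 0.735, 0.0, -0.002]
contact_force: [0.6, 1.1, 0.4]
gripper_width: 0.0296
grasp_force: 0.0
```

Emit:
{"api": "jog_arm", "payload": {
  "moves": [
    {"tx": -0.053,"ty": -0.0025,"tz": 0,"wx": 0,"wy": 0,"wz": 0,"fingers": 0.65},
    {"tx": 0,"ty": 0,"tz": 0,"wx": 0,"wy": 0,"wz": -0.16,"fingers": 0.65},
    {"tx": 0,"ty": 0,"tz": 0,"wx": 0,"wy": 0,"wz": -0.16,"fingers": 0.65},
    {"tx": 0,"ty": 0,"tz": 0,"wx": 0,"wy": 0,"wz": -0.16,"fingers": 0.65},
    {"tx": 0,"ty": 0,"tz": 0,"wx": 0,"wy": 0,"wz": -0.16,"fingers": 0.65}
  ]
}}

```text
time: 13.52
ee_pos: [0.4833, -0.3271, 0.1625]
tcp_rot: [0.41, 0.912, 0.001, -0.002]
contact_force: [-0.4, 0.6, 0.5]
gripper_width: 0.0303
grasp_force: 0.0
```

Emit:
{"api": "jog_arm", "payload": {
  "moves": [
    {"tx": 0,"ty": 0,"tz": 0,"wx": 0,"wy": 0,"wz": -0.16,"fingers": 0.65},
    {"tx": 0,"ty": 0,"tz": 0,"wx": 0,"wy": 0,"wz": -0.16,"fingers": 0.65},
    {"tx": 0,"ty": 0,"tz": 0,"wx": 0,"wy": 0,"wz": 0,"fingers": 0.65},
    {"tx": 0,"ty": 0,"tz": 0,"wx": 0,"wy": 0,"wz": 0,"fingers": 0.65}
  ]
}}

```text
time: 14.02
ee_pos: [0.4839, -0.3274, 0.1639]
tcp_rot: [0.263, 0.965, 0.0, -0.001]
contact_force: [-0.7, -0.6, 0.4]
gripper_width: 0.0296
grasp_force: 0.0
```

```bash
python3 - <<'E'
from h import *
C,im=snap('wrist','w10.png')
rep(man(-.02,-.085,.064),149.8)
hsv=cv2.cvtColor(im,cv2.COLOR_BGR2HSV);S,V=hsv[...,1].astype(int),hsv[...,2].astype(int)
p=man(-.04,-.085,.064);print(proj(C,p),proj(C,man(0,-.085,.065)))
for x in(-.050,-.045,-.04,-.035,-.03):
    u0,v0=proj(C,man(x,-.085,.063)).round().astype(int);a=u0-30;r=(S[v0,a:a+60]<45)&(V[v0,a:a+60]>60);u=np.flatnonzero(r)+a
    if len(u):q=atz(C,(u[0]+u[-1])/2,v0,.063)-M0;print(u0,v0,u[0],u[-1],(q@MX).round(4),(q@MY).round(4))
E
```

```text
t 14.07 d (array([ 0.0008, -0.0009,  0.1002]), np.float64(149.53), np.float64(-0.004743247821470932), array([-0.001,  0.001, -1.   ])) man -0.0191 -0.0841 0.1642 F man 0.4 0.4 0.7 w 0.0301 g 0.0
[314.69485219 214.96358073] [315.17370534 280.11822888]
315 198 301 327 -0.0498 -0.0853
315 206 301 327 -0.0451 -0.0854
315 215 301 327 -0.0398 -0.0854
315 223 301 327 -0.035 -0.0854
315 231 301 327 -0.0301 -0.0855
```

Emit:
{"api": "jog_arm", "payload": {
  "moves": [
    {"tx": 0.001,"ty": -0.0012,"tz": 0.03,"wx": 0,"wy": 0,"wz": -0.005,"fingers": 0.65},
    {"tx": 0,"ty": 0,"tz": 0.035,"wx": 0,"wy": 0,"wz": 0,"fingers": 0.65},
    {"tx": 0,"ty": 0,"tz": 0.035,"wx": 0,"wy": 0,"wz": 0,"fingers": 0.65},
    {"tx": 0,"ty": 0,"tz": 0,"wx": 0,"wy": 0,"wz": 0,"fingers": 0.65},
    {"tx": 0,"ty": 0,"tz": 0,"wx": 0,"wy": 0,"wz": 0,"fingers": 0.65}
  ]
}}

```text
time: 14.7
ee_pos: [0.4836, -0.3288, 0.0664]
tcp_rot: [0.259, 0.966, -0.0, 0.001]
contact_force: [-0.1, 0.5, 0.6]
gripper_width: 0.0299
grasp_force: 0.0
```

```bash
python3 -c "
from h import *
rep(man(-.001,-.0855,.064))"
```

```text
t 14.7 d (array([-0.0179, -0.0001,  0.0024]), np.float64(149.94), np.float64(0.0024339950415085436), array([ 1.e-03, -7.e-04, -1.e+00])) man -0.0189 -0.0855 0.0664 F man -0.3 0.3 0.6 w 0.0299 g 0.0
```

Emit:
{"api": "jog_arm", "payload": {
  "moves": [
    {"tx": -0.005,"ty": 0,"tz": 0,"wx": 0,"wy": 0,"wz": 0,"fingers": 0.65},
    {"tx": -0.005,"ty": 0,"tz": 0,"wx": 0,"wy": 0,"wz": 0,"fingers": 0.65},
    {"tx": -0.005,"ty": 0,"tz": 0,"wx": 0,"wy": 0,"wz": 0,"fingers": 0.65},
    {"tx": 0,"ty": 0,"tz": 0,"wx": 0,"wy": 0,"wz": 0,"fingers": 0.65},
    {"tx": 0,"ty": 0,"tz": 0,"wx": 0,"wy": 0,"wz": 0,"fingers": 0.65}
  ]
}}

```text
time: 15.32
ee_pos: [0.4958, -0.336, 0.0659]
tcp_rot: [0.259, 0.966, -0.0, -0.0]
contact_force: [-6.3, 2.6, 4.5]
gripper_width: 0.0299
grasp_force: 3.1
```

```bash
python3 -c "
from h import *
rep(man(-.001,-.0855,.064))"
```

```text
t 15.32 d (array([-0.0036,  0.0001,  0.0019]), np.float64(149.97), np.float64(0.0030317037254981877), array([-9.e-04,  1.e-04, -1.e+00])) man -0.0046 -0.0856 0.0659 F man -6.7 -0.9 4.5 w 0.0299 g 3.1
```

Emit:
{"api": "jog_arm", "payload": {
  "moves": [
    {"tx": -0.004,"ty": 0,"tz": 0.002,"wx": 0,"wy": 0,"wz": 0,"fingers": 0.65},
    {"tx": -0.002,"ty": 0,"tz": 0,"wx": 0,"wy": 0,"wz": 0,"fingers": 0.65},
    {"tx": 0,"ty": 0,"tz": 0,"wx": 0,"wy": 0,"wz": 0,"fingers": 0.65},
    {"tx": 0,"ty": 0,"tz": 0,"wx": 0,"wy": 0,"wz": 0,"fingers": 0.65}
  ]
}}

```text
time: 15.82
ee_pos: [0.4988, -0.3379, 0.0635]
tcp_rot: [0.259, 0.966, 0.001, -0.003]
contact_force: [-17.4, 8.6, 14.9]
gripper_width: 0.0298
grasp_force: 9.9
```

```bash
python3 -c "
from h import *
rep(man(-.001,-.0855,.064))"
```

```text
t 15.82 d (array([-0.0001,  0.0002, -0.0005]), np.float64(149.97), np.float64(0.0029050850746703675), array([-0.0056,  0.0029, -1.    ])) man -0.0011 -0.0857 0.0635 F man -19.4 -1.4 14.9 w 0.0298 g 9.9
```

Fully in (19 N, at the stop). Grip and draw.

Emit:
{"api": "jog_arm", "payload": {
  "moves": [
    {"tx": 0,"ty": 0,"tz": 0,"wx": 0,"wy": 0,"wz": 0,"fingers": 1},
    {"tx": 0,"ty": 0,"tz": 0,"wx": 0,"wy": 0,"wz": 0,"fingers": 1},
    {"tx": 0,"ty": 0,"tz": 0,"wx": 0,"wy": 0,"wz": 0,"fingers": 1},
    {"tx": 0,"ty": 0,"tz": 0,"wx": 0,"wy": 0,"wz": 0,"fingers": 1}
  ]
}}

```text
time: 16.32
ee_pos: [0.4984, -0.3385, 0.0629]
tcp_rot: [0.259, 0.966, 0.0, -0.003]
contact_force: [-16.7, 4.0, 9.5]
gripper_width: 0.0143
grasp_force: 61.2
```

Emit:
{"api": "jog_arm", "payload": {
  "moves": [
    {"tx": 0.006,"ty": 0,"tz": 0,"wx": 0,"wy": 0,"wz": 0,"fingers": 1},
    {"tx": 0.008,"ty": 0,"tz": 0,"wx": 0,"wy": 0,"wz": 0,"fingers": 1},
    {"tx": 0.01,"ty": 0,"tz": 0,"wx": 0,"wy": 0,"wz": 0,"fingers": 1},
    {"tx": 0,"ty": 0,"tz": 0,"wx": 0,"wy": 0,"wz": 0,"fingers": 1}
  ]
}}

```text
time: 16.82
ee_pos: [0.4799, -0.3262, 0.0629]
tcp_rot: [0.259, 0.966, 0.0, -0.0]
contact_force: [-0.0, 0.8, -3.5]
gripper_width: 0.0138
grasp_force: 58.8
```

```bash
python3 - <<'E'
from h import *
rep(man(-.001,-.0855,.064))
C,im=snap('wrist','w11.png');hsv=cv2.cvtColor(im,cv2.COLOR_BGR2HSV)
m=((hsv[...,1]>150)&(hsv[...,0]<17)&(hsv[...,2]>50)).astype(np.uint8)
for c in cv2.findContours(m,cv2.RETR_EXTERNAL,cv2.CHAIN_APPROX_NONE)[0]:
  if cv2.contourArea(c)>300: print(cv2.contourArea(c),cv2.boundingRect(c))
E
```

```text
t 16.82 d (array([-0.0223, -0.0004, -0.0011]), np.float64(149.99), np.float64(0.0032674150135193576), array([-7.e-04,  8.e-04, -1.e+00])) man -0.0233 -0.0852 0.0629 F man -0.4 0.6 -3.5 w 0.0138 g 58.8
10574.0 (270, 0, 93, 126)
```

Emit:
{"api": "jog_arm", "payload": {
  "moves": [
    {"tx": 0.018,"ty": 0,"tz": 0,"wx": 0,"wy": 0,"wz": 0,"fingers": 1},
    {"tx": 0.02,"ty": 0,"tz": 0,"wx": 0,"wy": 0,"wz": 0,"fingers": 1},
    {"tx": 0.012,"ty": 0,"tz": 0,"wx": 0,"wy": 0,"wz": 0,"fingers": 1},
    {"tx": 0.004,"ty": 0,"tz": -0.01,"wx": 0,"wy": 0,"wz": 0,"fingers": 1},
    {"tx": 0.0,"ty": 0,"tz": -0.04,"wx": 0,"wy": 0,"wz": 0,"fingers": 1}
  ]
}}

```text
time: 17.5
ee_pos: [0.4323, -0.2986, 0.112]
tcp_rot: [0.259, 0.966, 0.001, -0.002]
contact_force: [0.6, -0.6, -1.7]
gripper_width: 0.0138
grasp_force: 59.1
```

Emit:
{"api": "jog_arm", "payload": {
  "moves": [
    {"tx": 0,"ty": 0,"tz": -0.05,"wx": 0,"wy": 0,"wz": 0.16,"fingers": 1},
    {"tx": 0,"ty": 0,"tz": -0.025,"wx": 0,"wy": 0,"wz": 0.16,"fingers": 1},
    {"tx": 0,"ty": 0,"tz": 0,"wx": 0,"wy": 0,"wz": 0.16,"fingers": 1},
    {"tx": 0,"ty": 0,"tz": 0,"wx": 0,"wy": 0,"wz": 0.16,"fingers": 1},
    {"tx": 0,"ty": 0,"tz": 0,"wx": 0,"wy": 0,"wz": 0.16,"fingers": 1}
  ]
}}

```text
time: 18.12
ee_pos: [0.4344, -0.3003, 0.1896]
tcp_rot: [0.617, 0.787, 0.0, 0.001]
contact_force: [0.1, 0.8, -1.9]
gripper_width: 0.0139
grasp_force: 59.2
```

Emit:
{"api": "jog_arm", "payload": {
  "moves": [
    {"tx": 0,"ty": 0,"tz": 0,"wx": 0,"wy": 0,"wz": 0.165,"fingers": 1},
    {"tx": 0,"ty": 0,"tz": 0,"wx": 0,"wy": 0.05,"wz": 0,"fingers": 1},
    {"tx": 0,"ty": 0,"tz": 0,"wx": 0,"wy": 0,"wz": 0,"fingers": 1}
  ]
}}

```text
time: 18.5
ee_pos: [0.4339, -0.3007, 0.1887]
tcp_rot: [0.676, 0.736, 0.017, -0.018]
contact_force: [-1.2, 0.3, -2.0]
gripper_width: 0.0145
grasp_force: 59.1
```

```bash
python3 - <<'E'
from h import *
rep(T0+TX*-.0355+TY*.0005+[0,0,.17],94.7)
C,im=snap('wrist','w12.png');hsv=cv2.cvtColor(im,cv2.COLOR_BGR2HSV)
c=robot.get_calibration("wrist");Ct=(np.array(c["K"]),np.array(c["hand_eye"]))
H,S,V=[hsv[...,i].astype(int) for i in range(3)]
print([(v,H[v,317],S[v,317],V[v,317]) for v in range(90,215,5)])
E
```

```text
t 18.5 d (array([0.576 , 0.1474, 0.0481]), np.float64(94.87), np.float64(0.00295186629605395), array([-0.0035,  0.0507, -0.9987])) man -0.0759 -0.0862 0.1887 F man -1.2 -0.4 -2.0 w 0.0145 g 59.1
[(90, np.int64(16), np.int64(188), np.int64(184)), (95, np.int64(15), np.int64(190), np.int64(152)), (100, np.int64(14), np.int64(169), np.int64(180)), (105, np.int64(16), np.int64(190), np.int64(187)), (110, np.int64(16), np.int64(190), np.int64(185)), (115, np.int64(16), np.int64(192), np.int64(183)), (120, np.int64(16), np.int64(194), np.int64(175)), (125, np.int64(23), np.int64(200), np.int64(228)), (130, np.int64(26), np.int64(188), np.int64(243)), (135, np.int64(26), np.int64(191), np.int64(243)), (140, np.int64(26), np.int64(191), np.int64(243)), (145, np.int64(26), np.int64(193), np.int64(243)), (150, np.int64(26), np.int64(190), np.int64(244)), (155, np.int64(26), np.int64(191), np.int64(243)), (160, np.int64(24), np.int64(197), np.int64(238)), (165, np.int64(23), np.int64(201), np.int64(228)), (170, np.int64(158), np.int64(9), np.int64(229)), (175, np.int64(156), np.int64(9), np.int64(146)), (180, np.int64(150), np.int64(7), np.int64(143)), (185, np.int64(150), np.int64(7), np.int64(143)), (190, np.int64(155), np.int64(11), np.int64(143)), (195, np.int64(162), np.int64(9), np.int64(143)), (200, np.int64(160), np.int64(11), np.int64(142)), (205, np.int64(160), np.int64(11), np.int64(142)), (210, np.int64(156), np.int64(9), np.int64(139))]
```

Emit:
{"api": "jog_arm", "payload": {
  "moves": [
    {"tx": 0.052,"ty": 0.0134,"tz": 0.002,"wx": 0,"wy": 0,"wz": 0.003,"fingers": 1},
    {"tx": 0.0525,"ty": 0.0134,"tz": 0.002,"wx": 0,"wy": 0,"wz": 0,"fingers": 1},
    {"tx": 0.0525,"ty": 0.0134,"tz": 0.002,"wx": 0,"wy": 0,"wz": 0,"fingers": 1},
    {"tx": 0.0525,"ty": 0.0134,"tz": 0.002,"wx": 0,"wy": 0,"wz": 0,"fingers": 1},
    {"tx": 0.0525,"ty": 0.0134,"tz": 0.002,"wx": 0,"wy": 0,"wz": 0,"fingers": 1}
  ]
}}

```text
time: 19.18
ee_pos: [0.4798, -0.0316, 0.1916]
tcp_rot: [0.678, 0.735, 0.017, -0.018]
contact_force: [0.0, 0.6, -2.5]
gripper_width: 0.0137
grasp_force: 59.1
```

Emit:
{"api": "jog_arm", "payload": {
  "moves": [
    {"tx": 0.0525,"ty": 0.0134,"tz": 0.002,"wx": 0,"wy": 0,"wz": 0,"fingers": 1},
    {"tx": 0.0525,"ty": 0.0134,"tz": 0.002,"wx": 0,"wy": 0,"wz": 0,"fingers": 1},
    {"tx": 0.0525,"ty": 0.0134,"tz": 0.002,"wx": 0,"wy": 0,"wz": 0,"fingers": 1},
    {"tx": 0.0525,"ty": 0.0134,"tz": 0.002,"wx": 0,"wy": 0,"wz": 0,"fingers": 1},
    {"tx": 0.0525,"ty": 0.0134,"tz": 0.002,"wx": 0,"wy": 0,"wz": 0,"fingers": 1}
  ]
}}

```text
time: 19.8
ee_pos: [0.5259, 0.2358, 0.1946]
tcp_rot: [0.678, 0.735, 0.017, -0.018]
contact_force: [1.0, -0.5, -1.0]
gripper_width: 0.0142
grasp_force: 59.1
```

Emit:
{"api": "jog_arm", "payload": {
  "moves": [
    {"tx": 0.05,"ty": 0.0134,"tz": 0.002,"wx": 0,"wy": 0,"wz": 0,"fingers": 1},
    {"tx": 0,"ty": 0,"tz": 0.02,"wx": 0,"wy": 0,"wz": 0,"fingers": 1},
    {"tx": 0,"ty": 0,"tz": 0,"wx": 0,"wy": 0,"wz": 0,"fingers": 1},
    {"tx": 0,"ty": 0,"tz": 0,"wx": 0,"wy": 0,"wz": 0,"fingers": 1}
  ]
}}

```text
time: 20.3
ee_pos: [0.5349, 0.2848, 0.1748]
tcp_rot: [0.679, 0.734, 0.016, -0.018]
contact_force: [-0.5, -0.9, -1.0]
gripper_width: 0.014
grasp_force: 59.2
```

```bash
python3 - <<'E'
from h import *
c=robot.get_calibration("wrist");Ct=(np.array(c["K"]),np.array(c["hand_eye"]))
print(atz(Ct,317,124,-.0155))
for z in(.07,.026):rep(T0+TX*-.0355+TY*.0005+[0,0,z],94.7)
C,im=snap('wrist','w13.png')
E
```

```text
[ 0.06909078 -0.00042575 -0.0155    ]
t 20.3 d (array([-0.0023, -0.0028,  0.1048]), np.float64(94.5), np.float64(-0.0034933878368641263), array([-0.0047,  0.0492, -0.9988])) man -0.2832 0.4706 0.1748 F man -0.0 -1.1 -1.0 w 0.014 g 59.2
t 20.3 d (array([-0.0045, -0.0028,  0.1488]), np.float64(94.5), np.float64(-0.0034933878368641263), array([-0.0047,  0.0492, -0.9988])) man -0.2832 0.4706 0.1748 F man -0.0 -1.1 -1.0 w 0.014 g 59.2
```

Emit:
{"api": "jog_arm", "payload": {
  "moves": [
    {"tx": -0.0035,"ty": -0.0028,"tz": 0.03,"wx": 0,"wy": 0,"wz": -0.003,"fingers": 1},
    {"tx": 0,"ty": 0,"tz": 0.045,"wx": 0,"wy": 0,"wz": 0,"fingers": 1},
    {"tx": 0,"ty": 0,"tz": 0.045,"wx": 0,"wy": 0,"wz": 0,"fingers": 1},
    {"tx": 0,"ty": 0,"tz": 0,"wx": 0,"wy": 0,"wz": 0,"fingers": 1},
    {"tx": 0,"ty": 0,"tz": 0,"wx": 0,"wy": 0,"wz": 0,"fingers": 1}
  ]
}}

```text
time: 20.98
ee_pos: [0.5334, 0.2882, 0.0572]
tcp_rot: [0.678, 0.735, 0.018, -0.018]
contact_force: [1.0, 1.1, -0.8]
gripper_width: 0.0142
grasp_force: 59.0
```

```bash
python3 - <<'E'
from h import *
rep(T0+TX*-.0345+TY*.0005+[0,0,.026],94.7)
C,im=snap('wrist','w14.png')
E
```

```text
t 20.98 d (array([-0.0011, -0.0017,  0.0312]), np.float64(94.67), np.float64(-0.000576358651361596), array([-0.0016,  0.0508, -0.9987])) man -0.2861 0.4728 0.0572 F man 0.3 1.5 -0.8 w 0.0142 g 59.0
```

View pics/w14.png

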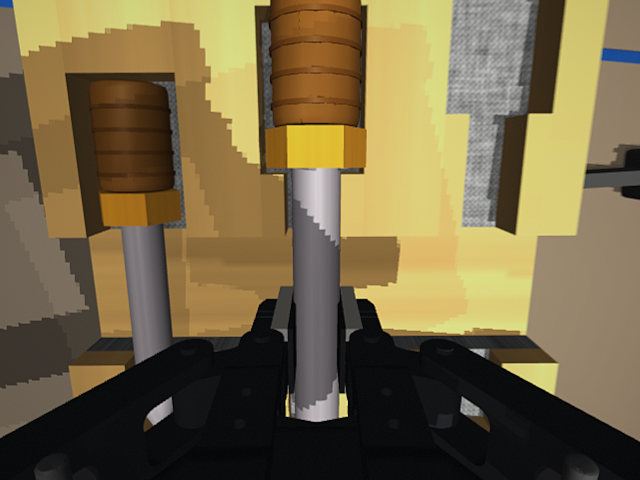

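Short lance lies well in its recess (head at 131,140); the mid one hangs over its pocket (257–368), 4 px to the right. Lowering with that correction.

Emit:
{"api": "jog_arm", "payload": {
  "moves": [
    {"tx": -0.001,"ty": -0.0017,"tz": 0.012,"wx": 0,"wy": 0,"wz": 0,"fingers": 1},
    {"tx": 0,"ty": 0,"tz": 0.012,"wx": 0,"wy": 0,"wz": 0,"fingers": 1},
    {"tx": 0,"ty": 0,"tz": 0.006,"wx": 0,"wy": 0,"wz": 0,"fingers": 1},
    {"tx": 0,"ty": 0,"tz": 0,"wx": 0,"wy": 0,"wz": 0,"fingers": 1},
    {"tx": 0,"ty": 0,"tz": 0,"wx": 0,"wy": 0,"wz": 0,"fingers": 1}
  ]
}}

```text
time: 21.65
ee_pos: [0.5305, 0.2884, 0.0262]
tcp_rot: [0.677, 0.735, 0.017, -0.018]
contact_force: [-6.8, -5.6, 13.9]
gripper_width: 0.0144
grasp_force: 60.8
```

Emit:
{"api": "jog_arm", "payload": {
  "moves": [
    {"tx": 0,"ty": 0,"tz": 0.001,"wx": 0,"wy": 0,"wz": 0,"fingers": 1},
    {"tx": 0,"ty": 0,"tz": 0,"wx": 0,"wy": 0,"wz": 0,"fingers": 0.65},
    {"tx": 0,"ty": 0,"tz": 0,"wx": 0,"wy": 0,"wz": 0,"fingers": 0.55},
    {"tx": 0,"ty": 0,"tz": 0,"wx": 0,"wy": 0,"wz": 0,"fingers": 0.55}
  ]
}}

```text
time: 22.15
ee_pos: [0.53, 0.2886, 0.0234]
tcp_rot: [0.677, 0.735, 0.017, -0.018]
contact_force: [-0.3, -1.5, 0.2]
gripper_width: 0.0381
grasp_force: 0.0
```

Emit:
{"api": "jog_arm", "payload": {
  "moves": [
    {"tx": 0,"ty": 0,"tz": -0.03,"wx": 0,"wy": 0,"wz": 0,"fingers": 0.55},
    {"tx": 0,"ty": 0,"tz": -0.05,"wx": 0,"wy": 0,"wz": 0,"fingers": 0.55},
    {"tx": 0,"ty": 0,"tz": -0.06,"wx": 0,"wy": -0.05,"wz": 0,"fingers": 0.5},
    {"tx": 0,"ty": 0,"tz": 0,"wx": 0,"wy": 0,"wz": 0,"fingers": 0.4},
    {"tx": 0,"ty": 0,"tz": 0,"wx": 0,"wy": 0,"wz": 0,"fingers": 0.4}
  ]
}}

```text
time: 22.78
ee_pos: [0.5308, 0.2818, 0.1635]
tcp_rot: [0.677, 0.736, 0.0, -0.0]
contact_force: [-0.8, -0.7, -0.6]
gripper_width: 0.0512
grasp_force: 0.0
```

```bash
python3 - <<'E'
from h import *
C,im=snap('wrist','w15.png')
hsv=cv2.cvtColor(im,cv2.COLOR_BGR2HSV)
m=((hsv[...,1]>150)&(hsv[...,0]<17)&(hsv[...,2]>50)).astype(np.uint8)
for c in cv2.findContours(m,cv2.RETR_EXTERNAL,cv2.CHAIN_APPROX_NONE)[0]:
  if cv2.contourArea(c)>300: print(cv2.contourArea(c),cv2.boundingRect(c),"tray",tr(atz(C,*cv2.minAreaRect(c)[0],.026)),cv2.minAreaRect(c))
C,im=snap("top","top2.png");hsv=cv2.cvtColor(im,cv2.COLOR_BGR2HSV);S,V=hsv[...,1],hsv[...,2]
m=((S<60)&(V>150)).astype(np.uint8);mm=np.zeros_like(m);mm[170:330,190:310]=m[170:330,190:310]
for c in cv2.findContours(mm,cv2.RETR_EXTERNAL,cv2.CHAIN_APPROX_NONE)[0]:
  if cv2.contourArea(c)>20:
    r=cv2.minAreaRect(c);print(r,atz(C,*r[0],.02).round(4))
rep([.5529,.0588,.2],90)
E
```

```text
2401.0 (185, 89, 42, 68) tray [0.0318 0.0725] ((206.57240295410156, 122.02037048339844), (67.1619873046875, 40.14498519897461), 87.27368927001953)
2883.0 (294, 47, 44, 72) tray [0.0553 0.003 ] ((315.4999694824219, 82.49998474121094), (42.99999237060547, 70.99998474121094), 0.0)
((251.93600463867188, 292.64801025390625), (11.269783973693848, 49.01461410522461), 79.69515228271484) [0.4515 0.0248 0.02  ]
((252.49998474121094, 229.49998474121094), (2.828427314758301, 29.415645599365234), 81.8698959350586) [0.5886 0.0268 0.02  ]
((227.0699920654297, 232.48995971679688), (11.172287940979004, 16.970563888549805), 81.8698959350586) [0.5811 0.0821 0.02  ]
((250.5, 193.0), (10.0, 49.0), 90.0) [0.6686 0.0331 0.02  ]
t 22.88 d (array([-0.2236,  0.0048, -0.0382]), np.float64(94.7), np.float64(0.08202196441017806), array([-0.003 , -0.0011, -1.    ])) man -0.2858 0.4649 0.1616 F man -0.2 -0.4 -0.1 w 0.0512 g 0.0
```

```bash
python3 - <<'E'
from h import *
C,im=snap('wrist','w16.png')
hsv=cv2.cvtColor(im,cv2.COLOR_BGR2HSV);H,S,V=[hsv[...,i].astype(int) for i in range(3)]
def kind(v,u):
    if S[v,u]<40: return 'g'if V[v,u]>70 else'd'
    if S[v,u]>150: return 'h' if H[v,u]<19 else 'x'
    return 'y' if V[v,u]>110 else 'd'
for u in(206,315,322):
    print(u,''.join(kind(v,u) for v in range(25,330)))
for v in(60,80,100): print(v,''.join(kind(v,u) for u in range(270,365)))
for v in(110,125): print(v,''.join(kind(v,u) for u in range(165,250)))
for p in((-.033+44e-3+.04,.0005,.04),(-.033+.066,.0005,.04),(-.033+.054,.0005,.04)):print(proj(C,T0+TX*p[0]+TY*p[1]+[0,0,p[2]]))
E
```

```text
206 yyyyyyyyyyyyyyyyyyyyyyyyyyyyyyyyyyyyyyyyyyyyyyyyyyyyyyyyyddhddhhhhhhhhhhhhhhhhhhhhhhhhhhhhhhhhhhhhhhhhhhhhhhhhhhhhhhhhhhhhhhhhhhhhhhhhhhhhhhhhhhhhhhhhhyggggggggggggggggggggggggggggggggggggggggggggggggggggdddddydyyyyyyyyyyyyyyyyhhyddddddxhhhxhhhhhdhdhdddddddddddddddddddddhdhdhhhhhhdddxdddddddddddddddddddd
315 yyyyyyyyyyyyyyyyyhddhhhhhhhhhhhhhhhhhhhhhhhhhhhhhhhhhhhhhhhhhhhhhhhhhhhhhhhhhhhhhhhhhhhhhhhhxxxxxxxxxxxxxxxxxxxxxygggggggggggggggggggggggggggggggggggggggggggggggggggggggggggggggggggggggggggggggggggggggggggggggggggggggggggggggggggggggggggggggggggggggggggggggggggdgggggggggggggggggggdhhdddhdyyyyyyyyyyyyyyyy
322 yyyyyyyyyyyyyyyyydddhhhhhhhhhhhhhhhhhhhhhhhhhhhhhhhhhhhhhhhhhhhhhhhhhhhhhhhhhhhhhhhhhhhhhhhhxxxxxxxxxxxxxxxxxxxxxygggggggggggggggggggggggggggggggggggggggggggggggggggggggggggggggggggggggggggggggggggggggggggggggggggggggggggggggggggggggggggggggggggggggggggggggggggdggggggggggggggggggggghhddddyyyyyyyyyyyyyyyy
60 yyyyyyyyyyyyyyyyyyhdggggddhhhhhhhhhhhhhhhhhhhhhhhhhhhhhhhhhhhhhhhhhhhhhggggggddddddhyyyyyyyyyyy
80 yyyyyyyyyyyyyyyyyyxdgggdddhhhhhhhhhhhhhhhhhhhhhhhhhhhhhhhhhhhhhhhhhhhhhggggddddggdhxyyyyyyyyyyy
100 yyyyyyyyyyyyyyyyyyyhdgdddddhhhhhhhhhhhhhhhhhhhhhhhhhhhhhhhhhhhhhhhhhhhdggggggddgddhdyyyyyyyyyyy
110 yyyyyyyyyydddddddhhdggdhhhhhhhhhhhhhhhhhhhhhhhhhhhhhhhhhhhhhhhhhhhhddgggggdhyyyyyyyyy
125 yyyyyyyyyyyddddddddhdggdhhhhhhhhhhhhhhhhhhhhhhhhhhhhhhhhhhhhhhhhhhhhdgggdggyhyyyyyyyy
[322.29134939  85.90587938]
[322.19804419 118.05022144]
[322.13790261 138.76944234]
```

```bash
python3 - <<'E'
from h import *
C=cal("wrist");im=cv2.imread("pics/w16.png");hsv=cv2.cvtColor(im,cv2.COLOR_BGR2HSV);S,V=[hsv[...,i].astype(int) for i in(1,2)]
for v in(150,170,200,230,260,280):
    u=np.flatnonzero((S[v,280:360]<40)&(V[v,280:360]>70))+280;print(v,u[0],u[-1],len(u),tr(atz(C,(u[0]+u[-1])/2,v,.026)))
for x in(-.09,-.05,-.01):
    a,b=[T0+TX*x+TY*(y)+[0,0,.026] for y in(-.008,.008)];print("expected px width",x,proj(C,a).round(1),proj(C,b).round(1))
rep([.581,.082,.12],97.7)
E
```

```text
150 305 336 32 [0.0136 0.0015]
170 308 335 27 [0.0009 0.0008]
200 309 328 20 [-0.0189  0.0028]
230 309 330 22 [-0.0394  0.0021]
260 306 333 26 [-0.0609  0.0021]
280 306 335 26 [-0.0757  0.0013]
expected px width -0.09 [333.6 298.8] [311.1 298.8]
expected px width -0.05 [334.2 244.9] [310.9 244.9]
expected px width -0.01 [334.8 186.7] [310.6 186.7]
t 22.93 d (array([-0.2026,  0.035 ,  0.0415]), np.float64(94.69), np.float64(-0.052475051248978714), array([-0.0034, -0.0013, -1.    ])) man -0.2858 0.4648 0.1614 F man 0.5 -0.1 0.5 w 0.0513 g 0.0
```

Emit:
{"api": "jog_arm", "payload": {
  "moves": [
    {"tx": -0.05,"ty": 0.009,"tz": 0,"wx": 0,"wy": 0,"wz": 0,"fingers": 0.4},
    {"tx": -0.05,"ty": 0.009,"tz": 0,"wx": 0,"wy": 0,"wz": 0,"fingers": 0.4},
    {"tx": -0.05,"ty": 0.009,"tz": 0.0,"wx": 0,"wy": 0,"wz": 0,"fingers": 0.4},
    {"tx": -0.05,"ty": 0.008,"tz": 0.02,"wx": 0,"wy": 0,"wz": -0.05,"fingers": 0.4},
    {"tx": 0,"ty": 0,"tz": 0.02,"wx": 0,"wy": 0,"wz": 0,"fingers": 0.4}
  ]
}}

```text
time: 23.55
ee_pos: [0.582, 0.0816, 0.1218]
tcp_rot: [0.66, 0.751, -0.001, -0.0]
contact_force: [-0.3, 0.4, 0.5]
gripper_width: 0.0512
grasp_force: 0.0
```

Emit:
{"api": "jog_arm", "payload": {
  "moves": [
    {"tx": 0,"ty": 0,"tz": 0,"wx": 0,"wy": 0,"wz": 0,"fingers": 0.4},
    {"tx": 0,"ty": 0,"tz": 0,"wx": 0,"wy": 0,"wz": 0,"fingers": 0.4}
  ]
}}

```text
time: 23.8
ee_pos: [0.5817, 0.0864, 0.1235]
tcp_rot: [0.659, 0.753, -0.0, -0.0]
contact_force: [0.6, -0.2, 0.3]
gripper_width: 0.0514
grasp_force: 0.0
```

```bash
cat >>h.py <<'E'
def plug(f):
    """grip of the plug below the tool: bright block in the wrist view, seen at its top face z=.026"""
    C,im=snap("wrist",f);hsv=cv2.cvtColor(im,cv2.COLOR_BGR2HSV)
    m=((hsv[...,1]<40)&(hsv[...,2]>150)).astype(np.uint8);m=cv2.morphologyEx(m,cv2.MORPH_CLOSE,np.ones((5,5)))
    for c in cv2.findContours(m,cv2.RETR_EXTERNAL,cv2.CHAIN_APPROX_NONE)[0]:
        if cv2.contourArea(c)<500: continue
        k=np.zeros_like(m);cv2.drawContours(k,[c],-1,1,-1)
        g=cv2.morphologyEx(k,cv2.MORPH_OPEN,np.ones((31,31)))  # drops the stem
        for q,z in((c,.013),)+tuple((q,.026) for q in cv2.findContours(g,cv2.RETR_EXTERNAL,cv2.CHAIN_APPROX_NONE)[0]):
            b=cv2.boxPoints(cv2.minAreaRect(q));W=np.array([atz(C,u,v,z)[:2] for u,v in b]);e=W[1]-W[0],W[2]-W[1]
            print(z,"bbox",cv2.boundingRect(q),"c",W.mean(0).round(4),[(np.linalg.norm(x).round(4),(np.degrees(np.arctan2(x[1],x[0]))%180).round(1)) for x in e])
    return C,im
E
python3 - <<'E'
from h import *
plug("p1.png");rep([.581,.082,.12],97.7)
E
```

```text
0.013 bbox (428, 257, 50, 78) c [0.6719 0.0624] [(np.float64(0.0526), np.float64(88.7)), (np.float64(0.0267), np.float64(173.2))]
0.026 bbox (433, 264, 39, 56) c [0.6662 0.0704] [(np.float64(0.0226), np.float64(7.6)), (np.float64(0.0361), np.float64(103.5))]
0.013 bbox (57, 234, 62, 116) c [0.4408 0.0332] [(np.float64(0.027), np.float64(20.9)), (np.float64(0.0785), np.float64(102.4))]
0.026 bbox (64, 247, 40, 49) c [0.4447 0.0543] [(np.float64(0.023), np.float64(7.6)), (np.float64(0.0307), np.float64(89.5))]
0.013 bbox (292, 224, 44, 162) c [0.5863 0.0422] [(np.float64(0.0262), np.float64(9.9)), (np.float64(0.1136), np.float64(100.5))]
0.026 bbox (293, 232, 42, 56) c [0.5802 0.0796] [(np.float64(0.0239), np.float64(7.6)), (np.float64(0.0343), np.float64(98.2))]
t 23.85 d (array([-0.0043, -0.0018,  0.0042]), np.float64(97.64), np.float64(-0.0009792962951061172), array([ 6.e-04,  3.e-04, -1.e+00])) man -0.1426 0.323 0.1242 F man -0.4 -0.1 0.2 w 0.0511 g 0.0
```

```bash
python3 - <<'E'
from h import *
rep([.5802,.0796,.0205],99.3)
E
```

```text
t 23.85 d (array([-0.0066, -0.0029,  0.1037]), np.float64(97.64), np.float64(-0.02890456432701529), array([ 6.e-04,  3.e-04, -1.e+00])) man -0.1426 0.323 0.1242 F man -0.4 -0.1 0.2 w 0.0511 g 0.0
```

Emit:
{"api": "jog_arm", "payload": {
  "grip_force": 80,
  "moves": [
    {"tx": -0.0066,"ty": -0.0029,"tz": 0.03,"wx": 0,"wy": 0,"wz": -0.029,"fingers": 0.4},
    {"tx": 0,"ty": 0,"tz": 0.04,"wx": 0,"wy": 0,"wz": 0,"fingers": 0.4},
    {"tx": 0,"ty": 0,"tz": 0.032,"wx": 0,"wy": 0,"wz": 0,"fingers": 0.4},
    {"tx": 0,"ty": 0,"tz": 0,"wx": 0,"wy": 0,"wz": 0,"fingers": 0.4},
    {"tx": 0,"ty": 0,"tz": 0,"wx": 0,"wy": 0,"wz": 0,"fingers": 0.4}
  ]
}}

```text
time: 24.48
ee_pos: [0.5814, 0.079, 0.0237]
tcp_rot: [0.648, 0.762, 0.001, 0.001]
contact_force: [0.9, 0.8, 0.7]
gripper_width: 0.0512
grasp_force: 0.0
```

Emit:
{"api": "jog_arm", "payload": {
  "moves": [
    {"tx": 0,"ty": 0,"tz": 0,"wx": 0,"wy": 0,"wz": 0,"fingers": 1},
    {"tx": 0,"ty": 0,"tz": 0,"wx": 0,"wy": 0,"wz": 0,"fingers": 1},
    {"tx": 0,"ty": 0,"tz": 0,"wx": 0,"wy": 0,"wz": 0,"fingers": 1},
    {"tx": 0,"ty": 0,"tz": 0,"wx": 0,"wy": 0,"wz": 0,"fingers": 1}
  ]
}}

```text
time: 24.98
ee_pos: [0.5819, 0.0785, 0.0242]
tcp_rot: [0.648, 0.762, 0.001, 0.001]
contact_force: [-0.4, -0.3, 7.5]
gripper_width: 0.0243
grasp_force: 79.7
```

```bash
python3 - <<'E'
from h import *
rep([.5802,.0796,.0205],99.3)
E
```

```text
t 24.98 d (array([ 0.0014, -0.0015,  0.0036]), np.float64(99.22), np.float64(-0.0013388116718135268), array([ 3.9e-03,  4.0e-04, -1.0e+00])) man -0.1387 0.316 0.0242 F man -0.2 -0.4 7.5 w 0.0243 g 79.7
```

Emit:
{"api": "jog_arm", "payload": {
  "moves": [
    {"tx": 0,"ty": 0,"tz": -0.02,"wx": 0,"wy": 0,"wz": 0,"fingers": 1},
    {"tx": 0,"ty": 0,"tz": -0.05,"wx": 0,"wy": 0,"wz": -0.147,"fingers": 1},
    {"tx": 0,"ty": 0,"tz": -0.05,"wx": 0,"wy": 0,"wz": -0.147,"fingers": 1},
    {"tx": 0,"ty": 0,"tz": 0,"wx": 0,"wy": 0,"wz": -0.147,"fingers": 1},
    {"tx": 0,"ty": 0,"tz": 0,"wx": 0,"wy": 0,"wz": -0.147,"fingers": 1}
  ]
}}

```text
time: 25.6
ee_pos: [0.581, 0.0782, 0.1446]
tcp_rot: [0.397, 0.918, 0.001, 0.002]
contact_force: [-0.9, -0.2, -2.5]
gripper_width: 0.0242
grasp_force: 78.8
```

Emit:
{"api": "jog_arm", "payload": {
  "moves": [
    {"tx": 0,"ty": 0,"tz": 0,"wx": 0,"wy": 0,"wz": -0.147,"fingers": 1},
    {"tx": 0,"ty": 0,"tz": 0,"wx": 0,"wy": 0,"wz": -0.147,"fingers": 1},
    {"tx": 0,"ty": 0,"tz": 0,"wx": 0,"wy": 0,"wz": 0,"fingers": 1}
  ]
}}

```text
time: 25.98
ee_pos: [0.5803, 0.0782, 0.1431]
tcp_rot: [0.261, 0.965, 0.0, 0.001]
contact_force: [0.1, -0.7, -2.1]
gripper_width: 0.0243
grasp_force: 78.8
```

```bash
python3 - <<'E'
from h import *
rep(man(-.114,0,.14),149.8)
E
```

```text
t 25.98 d (array([-0.0265, -0.3149,  0.0029]), np.float64(149.7), np.float64(-0.0016652234645543448), array([ 0.0013, -0.    , -1.    ])) man -0.14 0.3149 0.1431 F man 0.4 -0.6 -2.1 w 0.0243 g 78.8
```

Emit:
{"api": "jog_arm", "payload": {
  "moves": [
    {"tx": -0.001,"ty": -0.0525,"tz": 0,"wx": 0,"wy": 0,"wz": -0.0017,"fingers": 1},
    {"tx": 0,"ty": -0.0525,"tz": 0,"wx": 0,"wy": 0,"wz": 0,"fingers": 1},
    {"tx": 0,"ty": -0.0525,"tz": 0,"wx": 0,"wy": 0,"wz": 0,"fingers": 1},
    {"tx": 0,"ty": -0.0525,"tz": 0,"wx": 0,"wy": 0,"wz": 0,"fingers": 1},
    {"tx": 0,"ty": -0.0525,"tz": 0,"wx": 0,"wy": 0,"wz": 0,"fingers": 1}
  ]
}}

```text
time: 26.6
ee_pos: [0.4482, -0.1506, 0.1427]
tcp_rot: [0.262, 0.965, -0.0, 0.001]
contact_force: [0.7, -1.1, -1.3]
gripper_width: 0.0243
grasp_force: 79.1
```

Emit:
{"api": "jog_arm", "payload": {
  "moves": [
    {"tx": -0.012,"ty": -0.0525,"tz": 0,"wx": 0,"wy": 0,"wz": 0,"fingers": 1},
    {"tx": -0.012,"ty": 0,"tz": 0.03,"wx": 0,"wy": 0,"wz": 0,"fingers": 1},
    {"tx": 0,"ty": 0,"tz": 0.035,"wx": 0,"wy": 0,"wz": 0,"fingers": 1},
    {"tx": 0,"ty": 0,"tz": 0,"wx": 0,"wy": 0,"wz": 0,"fingers": 1},
    {"tx": 0,"ty": 0,"tz": 0,"wx": 0,"wy": 0,"wz": 0,"fingers": 1}
  ]
}}

```text
time: 27.22
ee_pos: [0.4441, -0.2068, 0.0782]
tcp_rot: [0.261, 0.965, -0.0, 0.001]
contact_force: [-0.5, 0.3, -0.6]
gripper_width: 0.0242
grasp_force: 79.1
```

```bash
python3 - <<'E'
from h import *
rep(man(-.114,0,.0762),149.8)
C,im=snap("wrist","ins1.png");S,im=snap("side","ins1s.png")
for p in(man(-.1124,0,.065),man(-.2,0,.065)):print(proj(S,p))
cv2.imwrite("pics/c.png",cv2.resize(im[240:360,240:400],(800,600),interpolation=3))
E
```

```text
t 27.23 d (array([-0.0003, -0.    ,  0.002 ]), np.float64(149.79), np.float64(-0.0002574354257788251), array([ 1.2e-03, -6.0e-04, -1.0e+00])) man -0.1143 0.0 0.0782 F man -0.6 -0.0 -0.6 w 0.0242 g 79.1
[291.74713825 276.19814599]
[254.56414288 268.00490764]
```

Emit:
{"api": "jog_arm", "payload": {
  "moves": [
    {"tx": -0.01,"ty": 0,"tz": 0.002,"wx": 0,"wy": 0,"wz": 0,"fingers": 1},
    {"tx": -0.01,"ty": 0,"tz": 0,"wx": 0,"wy": 0,"wz": 0,"fingers": 1},
    {"tx": -0.01,"ty": 0,"tz": 0,"wx": 0,"wy": 0,"wz": 0,"fingers": 1},
    {"tx": -0.005,"ty": 0,"tz": 0,"wx": 0,"wy": 0,"wz": 0,"fingers": 1},
    {"tx": 0,"ty": 0,"tz": 0,"wx": 0,"wy": 0,"wz": 0,"fingers": 1}
  ]
}}

```text
time: 27.95
ee_pos: [0.4739, -0.2244, 0.0746]
tcp_rot: [0.26, 0.966, 0.0, -0.0]
contact_force: [-0.4, -1.2, -1.7]
gripper_width: 0.0243
grasp_force: 79.1
```

```bash
python3 - <<'E'
from h import *
rep(man(-.0306,0,.0762),149.8)
E
```

```text
t 27.95 d (array([-0.0491,  0.0001, -0.0016]), np.float64(149.85), np.float64(0.0009206564279339651), array([-2.e-04,  1.e-04, -1.e+00])) man -0.0797 -0.0001 0.0746 F man 0.3 -1.2 -1.7 w 0.0243 g 79.1
```

Emit:
{"api": "jog_arm", "payload": {
  "moves": [
    {"tx": -0.008,"ty": 0,"tz": -0.001,"wx": 0,"wy": 0,"wz": 0,"fingers": 1},
    {"tx": -0.008,"ty": 0,"tz": 0,"wx": 0,"wy": 0,"wz": 0,"fingers": 1},
    {"tx": -0.008,"ty": 0,"tz": 0,"wx": 0,"wy": 0,"wz": 0,"fingers": 1},
    {"tx": 0,"ty": 0,"tz": 0,"wx": 0,"wy": 0,"wz": 0,"fingers": 1}
  ]
}}

```text
time: 28.45
ee_pos: [0.4951, -0.2367, 0.0758]
tcp_rot: [0.26, 0.966, -0.0, 0.0]
contact_force: [-0.2, -0.4, -1.0]
gripper_width: 0.0239
grasp_force: 79.1
```

```bash
python3 - <<'E'
from h import *
rep(man(-.0306,0,.0762),149.8)
E
```

```text
t 28.45 d (array([-0.0247,  0.0001, -0.0004]), np.float64(149.85), np.float64(0.0009308515950440738), array([ 4.e-04, -2.e-04, -1.e+00])) man -0.0553 -0.0001 0.0758 F man 0.0 -0.5 -1.0 w 0.0239 g 79.1
```

Emit:
{"api": "jog_arm", "payload": {
  "moves": [
    {"tx": -0.006,"ty": 0,"tz": 0,"wx": 0,"wy": 0,"wz": 0,"fingers": 1},
    {"tx": -0.006,"ty": 0,"tz": 0,"wx": 0,"wy": 0,"wz": 0,"fingers": 1},
    {"tx": 0,"ty": 0,"tz": 0,"wx": 0,"wy": 0,"wz": 0,"fingers": 1},
    {"tx": 0,"ty": 0,"tz": 0,"wx": 0,"wy": 0,"wz": 0,"fingers": 1}
  ]
}}

```text
time: 28.95
ee_pos: [0.5043, -0.2424, 0.0754]
tcp_rot: [0.26, 0.966, -0.0, -0.001]
contact_force: [-4.3, 0.1, -1.0]
gripper_width: 0.0243
grasp_force: 79.4
```

```bash
python3 - <<'E'
from h import *
rep(man(-.0306,0,.0762),149.8)
E
```

```text
t 28.95 d (array([-0.0138,  0.0004, -0.0008]), np.float64(149.84), np.float64(0.000749736245356331), array([-1.2e-03,  3.0e-04, -1.0e+00])) man -0.0444 -0.0004 0.0754 F man -3.8 -2.1 -1.0 w 0.0243 g 79.4
```

Jaws engaging. Push on to the stop.

Emit:
{"api": "jog_arm", "payload": {
  "moves": [
    {"tx": -0.006,"ty": 0,"tz": 0,"wx": 0,"wy": 0,"wz": 0,"fingers": 1},
    {"tx": -0.005,"ty": 0,"tz": 0,"wx": 0,"wy": 0,"wz": 0,"fingers": 1},
    {"tx": -0.004,"ty": 0,"tz": 0,"wx": 0,"wy": 0,"wz": 0,"fingers": 1},
    {"tx": 0,"ty": 0,"tz": 0,"wx": 0,"wy": 0,"wz": 0,"fingers": 1},
    {"tx": 0,"ty": 0,"tz": 0,"wx": 0,"wy": 0,"wz": 0,"fingers": 1}
  ]
}}

```text
time: 29.58
ee_pos: [0.517, -0.2494, 0.0754]
tcp_rot: [0.26, 0.966, 0.0, -0.001]
contact_force: [-7.5, 2.3, 2.3]
gripper_width: 0.0241
grasp_force: 79.7
```

```bash
python3 - <<'E'
from h import *
rep(man(-.0306,0,.0762),149.8)
E
```

```text
t 29.57 d (array([ 0.0007,  0.0001, -0.0008]), np.float64(149.86), np.float64(0.0010422103571593924), array([-0.0019,  0.0011, -1.    ])) man -0.0299 -0.0001 0.0754 F man -7.6 -1.8 2.3 w 0.0241 g 79.7
```

Emit:
{"api": "jog_arm", "payload": {
  "moves": [
    {"tx": -0.002,"ty": 0,"tz": 0,"wx": 0,"wy": 0,"wz": 0,"fingers": 1},
    {"tx": -0.002,"ty": 0,"tz": 0,"wx": 0,"wy": 0,"wz": 0,"fingers": 1},
    {"tx": 0,"ty": 0,"tz": 0,"wx": 0,"wy": 0,"wz": 0,"fingers": 1},
    {"tx": 0,"ty": 0,"tz": 0,"wx": 0,"wy": 0,"wz": 0,"fingers": 1}
  ]
}}

```text
time: 30.08
ee_pos: [0.5173, -0.2495, 0.0748]
tcp_rot: [0.26, 0.966, 0.001, -0.005]
contact_force: [-25.5, 12.0, 18.0]
gripper_width: 0.0244
grasp_force: 81.7
```

```bash
python3 - <<'E'
from h import *
rep(man(-.0306,0,.0762),149.8)
E
```

```text
t 30.07 d (array([ 0.001 ,  0.    , -0.0013]), np.float64(149.87), np.float64(0.0012796572412851262), array([-0.0093,  0.0051, -0.9999])) man -0.0297 -0.0 0.0748 F man -28.1 -2.5 18.0 w 0.0244 g 81.7
```

Emit:
{"api": "jog_arm", "payload": {
  "moves": [
    {"tx": 0.005,"ty": 0,"tz": 0,"wx": 0,"wy": 0,"wz": 0,"fingers": 1},
    {"tx": 0.003,"ty": 0,"tz": 0,"wx": 0,"wy": 0,"wz": 0,"fingers": 1},
    {"tx": 0,"ty": 0,"tz": 0,"wx": 0,"wy": 0,"wz": 0,"fingers": 1}
  ]
}}

```text
time: 30.45
ee_pos: [0.5159, -0.2487, 0.0767]
tcp_rot: [0.26, 0.966, -0.0, 0.002]
contact_force: [4.3, -2.8, -0.9]
gripper_width: 0.0238
grasp_force: 79.4
```

```bash
python3 - <<'E'
from h import *
rep(man(-.0306,0,.0762),149.8)
E
```

```text
t 30.45 d (array([-0.0006, -0.    ,  0.0005]), np.float64(149.85), np.float64(0.0008995711696195522), array([ 0.0038, -0.002 , -1.    ])) man -0.0312 -0.0 0.0767 F man 5.2 -0.3 -0.9 w 0.0238 g 79.4
```

Emit:
{"api": "jog_arm", "payload": {
  "moves": [
    {"tx": 0.003,"ty": 0,"tz": 0,"wx": 0,"wy": 0,"wz": 0,"fingers": 1},
    {"tx": 0,"ty": 0,"tz": 0,"wx": 0,"wy": 0,"wz": 0,"fingers": 1},
    {"tx": 0,"ty": 0,"tz": 0,"wx": 0,"wy": 0,"wz": 0,"fingers": 1}
  ]
}}

```text
time: 30.82
ee_pos: [0.5156, -0.2485, 0.0772]
tcp_rot: [0.26, 0.966, -0.001, 0.005]
contact_force: [17.3, -10.4, -11.2]
gripper_width: 0.0242
grasp_force: 79.3
```

```bash
python3 - <<'E'
from h import *
rep(man(-.0306,0,.0762),149.8)
E
```

```text
t 30.82 d (array([-0.0009,  0.    ,  0.001 ]), np.float64(149.85), np.float64(0.0008131559947721257), array([ 0.0088, -0.0048, -0.9999])) man -0.0315 -0.0 0.0772 F man 20.2 -0.3 -11.2 w 0.0242 g 79.3
```

Emit:
{"api": "jog_arm", "payload": {
  "moves": [
    {"tx": -0.004,"ty": 0,"tz": 0,"wx": 0,"wy": 0,"wz": 0,"fingers": 1},
    {"tx": 0,"ty": 0,"tz": 0,"wx": 0,"wy": 0,"wz": 0,"fingers": 0.4},
    {"tx": 0,"ty": 0,"tz": 0,"wx": 0,"wy": 0,"wz": 0,"fingers": 0.4},
    {"tx": 0,"ty": 0,"tz": -0.03,"wx": 0,"wy": 0,"wz": 0,"fingers": 0.4},
    {"tx": 0,"ty": 0,"tz": -0.05,"wx": 0,"wy": 0,"wz": 0,"fingers": 0.4}
  ]
}}

```text
time: 31.45
ee_pos: [0.5134, -0.2471, 0.1541]
tcp_rot: [0.26, 0.966, 0.001, -0.003]
contact_force: [0.8, -0.6, 0.0]
gripper_width: 0.051
grasp_force: 0.0
```

Emit:
{"api": "jog_arm", "payload": {
  "moves": [
    {"tx": 0,"ty": 0,"tz": 0,"wx": 0,"wy": 0,"wz": 0.17,"fingers": 0.4},
    {"tx": 0,"ty": 0,"tz": 0,"wx": 0,"wy": 0,"wz": 0.17,"fingers": 0.4},
    {"tx": 0,"ty": 0,"tz": 0,"wx": 0,"wy": 0,"wz": 0.17,"fingers": 0.4},
    {"tx": 0,"ty": 0,"tz": 0,"wx": 0,"wy": 0,"wz": 0.17,"fingers": 0.4},
    {"tx": 0,"ty": 0,"tz": 0,"wx": 0,"wy": 0,"wz": 0.17,"fingers": 0.4}
  ]
}}

```text
time: 32.08
ee_pos: [0.515, -0.2481, 0.1556]
tcp_rot: [0.637, 0.771, 0.0, -0.0]
contact_force: [-0.4, -1.0, 0.2]
gripper_width: 0.0513
grasp_force: 0.0
```

```bash
python3 - <<'E'
from h import *
rep([.4447,.0543,.13],101)
E
```

```text
t 32.08 d (array([ 0.3102, -0.0122,  0.0257]), np.float64(100.84), np.float64(-0.0027672783421662205), array([-2.e-04,  3.e-04, -1.e+00])) man -0.0323 0.0001 0.1556 F man 0.2 -1.0 0.2 w 0.0513 g 0.0
```

Emit:
{"api": "jog_arm", "payload": {
  "moves": [
    {"tx": 0.052,"ty": -0.002,"tz": 0,"wx": 0,"wy": 0,"wz": 0,"fingers": 0.4},
    {"tx": 0.052,"ty": -0.002,"tz": 0,"wx": 0,"wy": 0,"wz": 0,"fingers": 0.4},
    {"tx": 0.052,"ty": -0.002,"tz": 0,"wx": 0,"wy": 0,"wz": 0,"fingers": 0.4},
    {"tx": 0.052,"ty": -0.002,"tz": 0,"wx": 0,"wy": 0,"wz": 0,"fingers": 0.4},
    {"tx": 0.052,"ty": -0.002,"tz": 0,"wx": 0,"wy": 0,"wz": 0,"fingers": 0.4}
  ]
}}

```text
time: 32.7
ee_pos: [0.4544, 0.0064, 0.1558]
tcp_rot: [0.635, 0.772, 0.0, 0.0]
contact_force: [1.1, -0.0, 0.1]
gripper_width: 0.0511
grasp_force: 0.0
```

Emit:
{"api": "jog_arm", "payload": {
  "moves": [
    {"tx": 0.05,"ty": -0.002,"tz": 0,"wx": 0,"wy": 0,"wz": 0,"fingers": 0.4},
    {"tx": 0,"ty": 0,"tz": 0.025,"wx": 0,"wy": 0,"wz": 0,"fingers": 0.4},
    {"tx": 0,"ty": 0,"tz": 0,"wx": 0,"wy": 0,"wz": 0,"fingers": 0.4},
    {"tx": 0,"ty": 0,"tz": 0,"wx": 0,"wy": 0,"wz": 0,"fingers": 0.4}
  ]
}}

```text
time: 33.2
ee_pos: [0.4436, 0.0531, 0.1313]
tcp_rot: [0.635, 0.772, 0.0, 0.0]
contact_force: [-0.8, 0.5, -0.1]
gripper_width: 0.0509
grasp_force: 0.0
```

```bash
python3 - <<'E'
from h import *
rep([.4447,.0543,.0205],101)
plug("p2.png")
E
```

```text
t 33.2 d (array([0.0009, 0.0013, 0.1108]), np.float64(101.12), np.float64(0.0021198316465673205), array([ 2.e-04, -0.e+00, -1.e+00])) man -0.2455 0.2245 0.1313 F man -0.9 0.0 -0.1 w 0.0509 g 0.0
0.013 bbox (601, 311, 39, 91) c [0.6721 0.0101] [(np.float64(0.0688), np.float64(89.5)), (np.float64(0.0134), np.float64(166.7))]
0.013 bbox (299, 207, 42, 160) c [0.4519 0.0191] [(np.float64(0.0256), np.float64(11.1)), (np.float64(0.113), np.float64(102.0))]
0.026 bbox (300, 214, 39, 55) c [0.4442 0.056 ] [(np.float64(0.0226), np.float64(11.1)), (np.float64(0.034), np.float64(101.9))]
```

Emit:
{"api": "jog_arm", "payload": {
  "moves": [
    {"tx": 0.0027,"ty": 0.0011,"tz": 0.03,"wx": 0,"wy": 0,"wz": -0.012,"fingers": 0.4},
    {"tx": 0,"ty": 0,"tz": 0.04,"wx": 0,"wy": 0,"wz": 0,"fingers": 0.4},
    {"tx": 0,"ty": 0,"tz": 0.039,"wx": 0,"wy": 0,"wz": 0,"fingers": 0.4},
    {"tx": 0,"ty": 0,"tz": 0,"wx": 0,"wy": 0,"wz": 0,"fingers": 0.4},
    {"tx": 0,"ty": 0,"tz": 0,"wx": 0,"wy": 0,"wz": 0,"fingers": 0.4}
  ]
}}

```text
time: 33.88
ee_pos: [0.4454, 0.056, 0.0234]
tcp_rot: [0.631, 0.776, 0.001, 0.001]
contact_force: [0.9, -0.5, 0.7]
gripper_width: 0.0515
grasp_force: 0.0
```

Emit:
{"api": "jog_arm", "payload": {
  "moves": [
    {"tx": 0,"ty": 0,"tz": 0,"wx": 0,"wy": 0,"wz": 0,"fingers": 1},
    {"tx": 0,"ty": 0,"tz": 0,"wx": 0,"wy": 0,"wz": 0,"fingers": 1},
    {"tx": 0,"ty": 0,"tz": 0,"wx": 0,"wy": 0,"wz": 0,"fingers": 1},
    {"tx": 0,"ty": 0,"tz": 0,"wx": 0,"wy": 0,"wz": 0,"fingers": 1}
  ]
}}

```text
time: 34.38
ee_pos: [0.446, 0.0563, 0.024]
tcp_rot: [0.63, 0.776, 0.001, 0.002]
contact_force: [-1.2, -0.9, 6.7]
gripper_width: 0.0244
grasp_force: 79.4
```

```bash
python3 - <<'E'
from h import *
rep([.4442,.056,.0205],149.8)
E
```

```text
t 34.38 d (array([ 0.0001, -0.0018,  0.0035]), np.float64(101.85), np.float64(-0.836917896809603), array([ 4.e-03, -1.e-04, -1.e+00])) man -0.245 0.2284 0.024 F man -0.5 -1.4 6.7 w 0.0244 g 79.4
```

Emit:
{"api": "jog_arm", "payload": {
  "moves": [
    {"tx": 0,"ty": 0,"tz": -0.04,"wx": 0,"wy": 0,"wz": 0,"fingers": 1},
    {"tx": 0,"ty": 0,"tz": -0.04,"wx": 0,"wy": 0,"wz": -0.167,"fingers": 1},
    {"tx": 0,"ty": 0,"tz": -0.04,"wx": 0,"wy": 0,"wz": -0.167,"fingers": 1},
    {"tx": 0,"ty": 0,"tz": 0,"wx": 0,"wy": 0,"wz": -0.167,"fingers": 1},
    {"tx": 0,"ty": 0,"tz": 0,"wx": 0,"wy": 0,"wz": -0.167,"fingers": 1}
  ]
}}

```text
time: 35.0
ee_pos: [0.4449, 0.0564, 0.1436]
tcp_rot: [0.338, 0.941, 0.001, 0.002]
contact_force: [-0.2, 0.0, -1.1]
gripper_width: 0.0246
grasp_force: 79.1
```

Emit:
{"api": "jog_arm", "payload": {
  "moves": [
    {"tx": 0,"ty": 0,"tz": 0,"wx": 0,"wy": 0,"wz": -0.168,"fingers": 1},
    {"tx": 0,"ty": 0,"tz": 0,"wx": 0,"wy": 0,"wz": 0,"fingers": 1},
    {"tx": 0,"ty": 0,"tz": 0,"wx": 0,"wy": 0,"wz": 0,"fingers": 1}
  ]
}}

```text
time: 35.38
ee_pos: [0.4442, 0.0564, 0.1421]
tcp_rot: [0.263, 0.965, 0.0, 0.0]
contact_force: [-0.3, -0.5, -1.7]
gripper_width: 0.0242
grasp_force: 79.1
```

```bash
python3 - <<'E'
from h import *
rep(man(-.115,-.0853,.14),149.8)
E
```

```text
t 35.38 d (array([-0.1331, -0.3122,  0.0021]), np.float64(149.53), np.float64(-0.004749639305872052), array([ 8.e-04,  0.e+00, -1.e+00])) man -0.2467 0.2276 0.1421 F man -0.0 -0.5 -1.7 w 0.0242 g 79.1
```

Emit:
{"api": "jog_arm", "payload": {
  "moves": [
    {"tx": -0.022,"ty": -0.0505,"tz": 0,"wx": 0,"wy": 0,"wz": -0.0045,"fingers": 1},
    {"tx": -0.022,"ty": -0.052,"tz": 0,"wx": 0,"wy": 0,"wz": 0,"fingers": 1},
    {"tx": -0.022,"ty": -0.052,"tz": 0,"wx": 0,"wy": 0,"wz": 0,"fingers": 1},
    {"tx": -0.022,"ty": -0.052,"tz": 0,"wx": 0,"wy": 0,"wz": 0,"fingers": 1},
    {"tx": -0.022,"ty": -0.052,"tz": 0,"wx": 0,"wy": 0,"wz": 0,"fingers": 1}
  ]
}}

```text
time: 36.0
ee_pos: [0.4094, -0.2244, 0.1421]
tcp_rot: [0.26, 0.966, -0.0, 0.0]
contact_force: [1.5, -0.3, -0.3]
gripper_width: 0.0244
grasp_force: 79.2
```

Emit:
{"api": "jog_arm", "payload": {
  "moves": [
    {"tx": -0.022,"ty": -0.052,"tz": 0,"wx": 0,"wy": 0,"wz": 0,"fingers": 1},
    {"tx": 0,"ty": 0,"tz": 0.03,"wx": 0,"wy": 0,"wz": 0,"fingers": 1},
    {"tx": 0,"ty": 0,"tz": 0.035,"wx": 0,"wy": 0,"wz": 0,"fingers": 1},
    {"tx": 0,"ty": 0,"tz": 0,"wx": 0,"wy": 0,"wz": 0,"fingers": 1},
    {"tx": 0,"ty": 0,"tz": 0,"wx": 0,"wy": 0,"wz": 0,"fingers": 1}
  ]
}}

```text
time: 36.62
ee_pos: [0.4034, -0.2788, 0.0779]
tcp_rot: [0.259, 0.966, -0.0, 0.0]
contact_force: [-0.9, 0.1, -1.3]
gripper_width: 0.0245
grasp_force: 79.3
```

```bash
python3 - <<'E'
from h import *
rep(man(-.08,-.0853,.0755),149.8)
E
```

```text
t 36.62 d (array([-0.0333, -0.0027,  0.0024]), np.float64(149.95), np.float64(0.0025871680682784427), array([ 8.e-04, -7.e-04, -1.e+00])) man -0.1133 -0.0826 0.0779 F man -0.9 -0.4 -1.3 w 0.0245 g 79.3
```

Emit:
{"api": "jog_arm", "payload": {
  "moves": [
    {"tx": 0,"ty": -0.0027,"tz": 0.0025,"wx": 0,"wy": 0,"wz": 0.0025,"fingers": 1},
    {"tx": -0.012,"ty": 0,"tz": 0,"wx": 0,"wy": 0,"wz": 0,"fingers": 1},
    {"tx": -0.011,"ty": 0,"tz": 0,"wx": 0,"wy": 0,"wz": 0,"fingers": 1},
    {"tx": -0.01,"ty": 0,"tz": 0,"wx": 0,"wy": 0,"wz": 0,"fingers": 1},
    {"tx": 0,"ty": 0,"tz": 0,"wx": 0,"wy": 0,"wz": 0,"fingers": 1}
  ]
}}

```text
time: 37.25
ee_pos: [0.4309, -0.2979, 0.0743]
tcp_rot: [0.26, 0.966, -0.0, 0.0]
contact_force: [0.0, -0.5, -1.4]
gripper_width: 0.0243
grasp_force: 79.3
```

```bash
python3 - <<'E'
from h import *
rep(man(-.032,-.0853,.0755),149.8)
E
```

```text
t 37.25 d (array([-0.048 , -0.    , -0.0012]), np.float64(149.87), np.float64(0.0012034305294664734), array([ 4.e-04, -2.e-04, -1.e+00])) man -0.08 -0.0853 0.0743 F man 0.3 -0.4 -1.4 w 0.0243 g 79.3
```

No contact. Push on the remaining 48 mm.

Emit:
{"api": "jog_arm", "payload": {
  "moves": [
    {"tx": -0.008,"ty": 0,"tz": -0.001,"wx": 0,"wy": 0,"wz": 0,"fingers": 1},
    {"tx": -0.008,"ty": 0,"tz": 0,"wx": 0,"wy": 0,"wz": 0,"fingers": 1},
    {"tx": -0.008,"ty": 0,"tz": 0,"wx": 0,"wy": 0,"wz": 0,"fingers": 1},
    {"tx": -0.006,"ty": 0,"tz": 0,"wx": 0,"wy": 0,"wz": 0,"fingers": 1},
    {"tx": -0.006,"ty": 0,"tz": 0,"wx": 0,"wy": 0,"wz": 0,"fingers": 1}
  ]
}}

```text
time: 37.88
ee_pos: [0.4598, -0.3148, 0.0746]
tcp_rot: [0.26, 0.966, 0.001, -0.002]
contact_force: [-14.5, 7.1, 8.6]
gripper_width: 0.0243
grasp_force: 80.4
```

```bash
python3 - <<'E'
from h import *
rep(man(-.032,-.0853,.0755),149.8)
E
```

```text
t 37.88 d (array([-0.0145,  0.    , -0.001 ]), np.float64(149.86), np.float64(0.0010353848710285736), array([-0.004 ,  0.0024, -1.    ])) man -0.0465 -0.0854 0.0746 F man -16.1 -1.1 8.6 w 0.0243 g 80.4
```

Emit:
{"api": "jog_arm", "payload": {
  "moves": [
    {"tx": -0.005,"ty": 0,"tz": 0,"wx": 0,"wy": 0,"wz": 0,"fingers": 1},
    {"tx": -0.005,"ty": 0,"tz": 0,"wx": 0,"wy": 0,"wz": 0,"fingers": 1},
    {"tx": -0.004,"ty": 0,"tz": 0,"wx": 0,"wy": 0,"wz": 0,"fingers": 1},
    {"tx": 0,"ty": 0,"tz": 0,"wx": 0,"wy": 0,"wz": 0,"fingers": 1},
    {"tx": 0,"ty": 0,"tz": 0,"wx": 0,"wy": 0,"wz": 0,"fingers": 1}
  ]
}}

```text
time: 38.5
ee_pos: [0.4725, -0.3222, 0.0751]
tcp_rot: [0.26, 0.966, 0.0, -0.001]
contact_force: [-6.6, 3.3, 4.4]
gripper_width: 0.0241
grasp_force: 80.1
```

```bash
python3 - <<'E'
from h import *
rep(man(-.032,-.0853,.0755),149.8)
E
```

```text
t 38.5 d (array([ 0.0002,  0.0001, -0.0004]), np.float64(149.86), np.float64(0.0009660051082823762), array([-0.0022,  0.0013, -1.    ])) man -0.0318 -0.0854 0.0751 F man -7.4 -0.5 4.4 w 0.0241 g 80.1
```

Now to the stop, then a pull test.

Emit:
{"api": "jog_arm", "payload": {
  "moves": [
    {"tx": -0.002,"ty": 0,"tz": 0,"wx": 0,"wy": 0,"wz": 0,"fingers": 1},
    {"tx": -0.002,"ty": 0,"tz": 0,"wx": 0,"wy": 0,"wz": 0,"fingers": 1},
    {"tx": 0,"ty": 0,"tz": 0,"wx": 0,"wy": 0,"wz": 0,"fingers": 1},
    {"tx": 0,"ty": 0,"tz": 0,"wx": 0,"wy": 0,"wz": 0,"fingers": 1}
  ]
}}

```text
time: 39.0
ee_pos: [0.4727, -0.3223, 0.0746]
tcp_rot: [0.26, 0.966, 0.002, -0.005]
contact_force: [-25.0, 12.8, 18.8]
gripper_width: 0.0243
grasp_force: 82.2
```

```bash
python3 - <<'E'
from h import *
rep(man(-.032,-.0853,.0755),149.8)
E
```

```text
t 39.0 d (array([ 0.0005,  0.0001, -0.0009]), np.float64(149.86), np.float64(0.001006961488753728), array([-0.0094,  0.0057, -0.9999])) man -0.0316 -0.0854 0.0746 F man -28.0 -1.5 18.8 w 0.0243 g 82.2
```

Emit:
{"api": "jog_arm", "payload": {
  "moves": [
    {"tx": 0.005,"ty": 0,"tz": 0,"wx": 0,"wy": 0,"wz": 0,"fingers": 1},
    {"tx": 0.005,"ty": 0,"tz": 0,"wx": 0,"wy": 0,"wz": 0,"fingers": 1},
    {"tx": 0,"ty": 0,"tz": 0,"wx": 0,"wy": 0,"wz": 0,"fingers": 1},
    {"tx": 0,"ty": 0,"tz": 0,"wx": 0,"wy": 0,"wz": 0,"fingers": 1}
  ]
}}

```text
time: 39.5
ee_pos: [0.471, -0.3214, 0.0767]
tcp_rot: [0.26, 0.966, -0.001, 0.004]
contact_force: [11.0, -5.5, -5.4]
gripper_width: 0.0243
grasp_force: 80.2
```

```bash
python3 - <<'E'
from h import *
rep(man(-.032,-.0853,.0755),149.8)
E
```

```text
t 39.5 d (array([-0.0014,  0.0001,  0.0012]), np.float64(149.85), np.float64(0.0009459637009133268), array([ 0.0066, -0.0043, -1.    ])) man -0.0334 -0.0854 0.0767 F man 12.3 0.7 -5.4 w 0.0243 g 80.2
```

Emit:
{"api": "jog_arm", "payload": {
  "moves": [
    {"tx": -0.003,"ty": 0,"tz": 0,"wx": 0,"wy": 0,"wz": 0,"fingers": 1},
    {"tx": 0,"ty": 0,"tz": 0,"wx": 0,"wy": 0,"wz": 0,"fingers": 0.4},
    {"tx": 0,"ty": 0,"tz": 0,"wx": 0,"wy": 0,"wz": 0,"fingers": 0.4},
    {"tx": 0,"ty": 0,"tz": -0.03,"wx": 0,"wy": 0,"wz": 0,"fingers": 0.4},
    {"tx": 0,"ty": 0,"tz": -0.06,"wx": 0,"wy": 0,"wz": 0,"fingers": 0.4}
  ]
}}

```text
time: 40.12
ee_pos: [0.4685, -0.3193, 0.1626]
tcp_rot: [0.26, 0.966, 0.002, -0.003]
contact_force: [0.5, -1.0, 0.8]
gripper_width: 0.0513
grasp_force: 0.0
```

Emit:
{"api": "jog_arm", "payload": {
  "moves": [
    {"tx": 0,"ty": 0,"tz": 0,"wx": 0,"wy": 0,"wz": 0.171,"fingers": 0.4},
    {"tx": 0,"ty": 0,"tz": 0,"wx": 0,"wy": 0,"wz": 0.171,"fingers": 0.4},
    {"tx": 0,"ty": 0,"tz": 0,"wx": 0,"wy": 0,"wz": 0.171,"fingers": 0.4},
    {"tx": 0,"ty": 0,"tz": 0,"wx": 0,"wy": 0,"wz": 0.171,"fingers": 0.4},
    {"tx": 0,"ty": 0,"tz": 0,"wx": 0,"wy": 0,"wz": 0.171,"fingers": 0.4}
  ]
}}

```text
time: 40.75
ee_pos: [0.4705, -0.3209, 0.1651]
tcp_rot: [0.639, 0.769, 0.0, -0.0]
contact_force: [0.3, 0.1, -0.6]
gripper_width: 0.0512
grasp_force: 0.0
```

Emit:
{"api": "jog_arm", "payload": {
  "moves": [
    {"tx": 0,"ty": 0,"tz": 0,"wx": 0,"wy": 0,"wz": 0.171,"fingers": 0.4},
    {"tx": 0,"ty": 0,"tz": 0,"wx": 0,"wy": 0,"wz": 0,"fingers": 0.4}
  ]
}}

```text
time: 41.0
ee_pos: [0.4705, -0.3209, 0.1651]
tcp_rot: [0.7, 0.714, 0.0, -0.0]
contact_force: [-0.1, 0.1, -0.3]
gripper_width: 0.0513
grasp_force: 0.0
```

```bash
python3 - <<'E'
from h import *
rep([.667,.070,.14],91)
C,im=snap("top","top3.png");hsv=cv2.cvtColor(im,cv2.COLOR_BGR2HSV);S,V=hsv[...,1],hsv[...,2]
m=((S<60)&(V>150)).astype(np.uint8);mm=np.zeros_like(m);mm[170:330,190:310]=m[170:330,190:310]
for c in cv2.findContours(mm,cv2.RETR_EXTERNAL,cv2.CHAIN_APPROX_NONE)[0]:
  if cv2.contourArea(c)>20:
    r=cv2.minAreaRect(c);print(r,atz(C,*r[0],.02).round(4))
E
```

```text
t 41.0 d (array([0.387 , 0.2042, 0.0251]), np.float64(91.13), np.float64(0.0022715587751633284), array([-2.e-04,  2.e-04, -1.e+00])) man -0.0341 -0.0853 0.1651 F man -0.1 0.1 -0.3 w 0.0513 g 0.0
((250.5, 193.0), (10.0, 49.0), 90.0) [0.6686 0.0331 0.02  ]
```

Emit:
{"api": "jog_arm", "payload": {
  "moves": [
    {"tx": 0.055,"ty": 0.0,"tz": 0,"wx": 0,"wy": 0,"wz": 0,"fingers": 0.4},
    {"tx": 0.055,"ty": 0.0,"tz": 0,"wx": 0,"wy": 0,"wz": 0,"fingers": 0.4},
    {"tx": 0.055,"ty": 0.02,"tz": 0,"wx": 0,"wy": 0,"wz": 0,"fingers": 0.4},
    {"tx": 0.05,"ty": 0.035,"tz": 0,"wx": 0,"wy": 0,"wz": 0,"fingers": 0.4},
    {"tx": 0.05,"ty": 0.035,"tz": 0,"wx": 0,"wy": 0,"wz": 0,"fingers": 0.4}
  ]
}}

```text
time: 41.68
ee_pos: [0.5565, -0.0527, 0.1656]
tcp_rot: [0.699, 0.715, 0.0, 0.0]
contact_force: [1.1, -0.1, 0.6]
gripper_width: 0.0515
grasp_force: 0.0
```

Emit:
{"api": "jog_arm", "payload": {
  "moves": [
    {"tx": 0.05,"ty": 0.035,"tz": 0,"wx": 0,"wy": 0,"wz": 0,"fingers": 0.4},
    {"tx": 0.05,"ty": 0.035,"tz": 0,"wx": 0,"wy": 0,"wz": 0,"fingers": 0.4},
    {"tx": 0.022,"ty": 0.044,"tz": 0.025,"wx": 0,"wy": 0,"wz": 0,"fingers": 0.4},
    {"tx": 0,"ty": 0,"tz": 0,"wx": 0,"wy": 0,"wz": 0,"fingers": 0.4},
    {"tx": 0,"ty": 0,"tz": 0,"wx": 0,"wy": 0,"wz": 0,"fingers": 0.4}
  ]
}}

```text
time: 42.3
ee_pos: [0.6669, 0.0695, 0.1398]
tcp_rot: [0.7, 0.715, -0.001, -0.0]
contact_force: [-0.1, 0.1, 0.7]
gripper_width: 0.0517
grasp_force: 0.0
```

```bash
python3 - <<'E'
from h import *
plug("p3.png");rep([.667,.070,.0205],91)
E
```

```text
0.013 bbox (587, 238, 53, 78) c [0.8682 0.0448] [(np.float64(0.0343), np.float64(1.2)), (np.float64(0.0569), np.float64(103.3))]
0.026 bbox (592, 238, 48, 77) c [0.8593 0.0499] [(np.float64(0.0529), np.float64(101.6)), (np.float64(0.0294), np.float64(1.2))]
0.013 bbox (295, 213, 43, 156) c [0.6651 0.028 ] [(np.float64(0.1146), np.float64(87.2)), (np.float64(0.0263), np.float64(177.7))]
0.026 bbox (297, 222, 39, 52) c [0.6661 0.0655] [(np.float64(0.0236), np.float64(1.2)), (np.float64(0.0336), np.float64(91.9))]
t 42.35 d (array([ 0.001 , -0.0005,  0.1207]), np.float64(91.14), np.float64(0.0024975755752739337), array([ 1.1e-03, -3.0e-04, -1.0e+00])) man -0.0602 0.3508 0.1412 F man 0.9 0.5 0.8 w 0.0512 g 0.0
```

Emit:
{"api": "jog_arm", "payload": {
  "moves": [
    {"tx": 0.0015,"ty": -0.0004,"tz": 0.03,"wx": 0,"wy": 0,"wz": 0.046,"fingers": 0.55},
    {"tx": 0,"ty": 0,"tz": 0.03,"wx": 0,"wy": 0,"wz": 0,"fingers": 0.55},
    {"tx": 0,"ty": 0,"tz": 0,"wx": 0,"wy": 0,"wz": 0,"fingers": 0.55},
    {"tx": 0,"ty": 0,"tz": 0,"wx": 0,"wy": 0,"wz": 0,"fingers": 0.55}
  ]
}}

```text
time: 42.85
ee_pos: [0.668, 0.0706, 0.083]
tcp_rot: [0.717, 0.697, 0.001, 0.001]
contact_force: [0.2, -0.1, 0.6]
gripper_width: 0.0386
grasp_force: 0.0
```

```bash
python3 - <<'E'
from h import *
plug("p4.png");rep([.6661,.0705,.0232],88.5)
im=cv2.imread("pics/p4.png");cv2.imwrite("pics/p4c.png",im)
E
```

```text
0.013 bbox (288, 236, 52, 186) c [0.6648 0.0298] [(np.float64(0.0261), np.float64(178.3)), (np.float64(0.1123), np.float64(89.2))]
0.026 bbox (289, 244, 49, 71) c [0.6658 0.067 ] [(np.float64(0.0231), np.float64(178.3)), (np.float64(0.0368), np.float64(89.2))]
t 42.9 d (array([-0.0003, -0.0026,  0.0602]), np.float64(88.42), np.float64(-0.0013876548489787012), array([ 4.3e-03,  1.0e-04, -1.0e+00])) man -0.0601 0.3528 0.0834 F man 0.2 0.9 0.2 w 0.0381 g 0.0
```

View pics/p4.png

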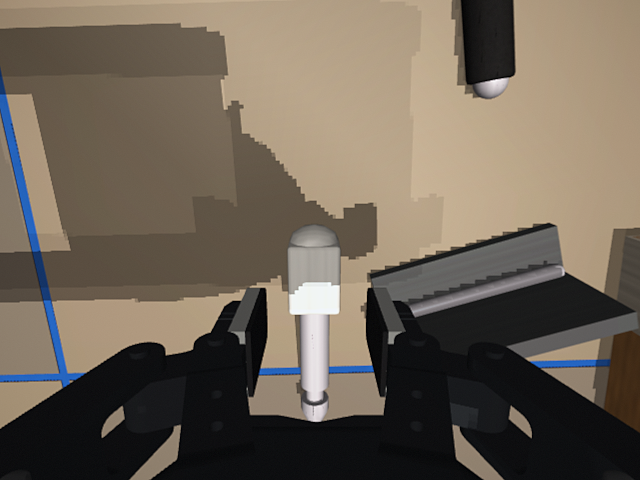

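```bash
python3 - <<'E'
from h import *
C=cal("wrist")
for u,v,z in((370,272,.058),(371,290,.03),(372,300,.006),(372,300,.03),(410,312,.006),(390,330,.006)):print((u,v,z),atz(C,u,v,z).round(4))
E
```

```text
(370, 272, 0.058) [0.69   0.0821 0.058 ]
(371, 290, 0.03) [0.6944 0.0625 0.03  ]
(372, 300, 0.006) [0.6984 0.0464 0.006 ]
(372, 300, 0.03) [0.6949 0.0572 0.03  ]
(410, 312, 0.006) [0.7198 0.0385 0.006 ]
(390, 330, 0.006) [0.7088 0.0277 0.006 ]
```

The last picture shows the plug grip (289–339, 244–313) between the fingers and the T-piece's base corner at (370,272), about 18 mm from the grip: I'll go down with a narrower opening, shifted away from it.

Emit:
{"api": "jog_arm", "payload": {
  "moves": [
    {"tx": 0.0022,"ty": -0.0042,"tz": 0,"wx": 0,"wy": 0,"wz": 0,"fingers": 0.62},
    {"tx": 0,"ty": 0,"tz": 0.02,"wx": 0,"wy": 0,"wz": 0,"fingers": 0.62},
    {"tx": 0,"ty": 0,"tz": 0,"wx": 0,"wy": 0,"wz": 0,"fingers": 0.62},
    {"tx": 0,"ty": 0,"tz": 0,"wx": 0,"wy": 0,"wz": 0,"fingers": 0.62}
  ]
}}

```text
time: 43.4
ee_pos: [0.6623, 0.0735, 0.0593]
tcp_rot: [0.717, 0.697, -0.001, -0.0]
contact_force: [0.0, 0.1, -0.4]
gripper_width: 0.0328
grasp_force: 0.0
```

```bash
python3 - <<'E'
from h import *
plug("p5.png");rep([.6645,.073,.0232],88.5)
E
```

```text
0.013 bbox (299, 256, 58, 166) c [0.6661 0.0409] [(np.float64(0.026), np.float64(178.4)), (np.float64(0.0893), np.float64(89.9))]
0.026 bbox (299, 264, 56, 80) c [0.6658 0.0674] [(np.float64(0.0234), np.float64(178.4)), (np.float64(0.0375), np.float64(89.8))]
t 43.45 d (array([-0.0005,  0.0018,  0.0367]), np.float64(88.44), np.float64(-0.0010780377760905957), array([-5.e-04, -0.e+00, -1.e+00])) man -0.0664 0.3523 0.0599 F man -0.4 0.5 0.1 w 0.0326 g 0.0
```

Emit:
{"api": "jog_arm", "payload": {
  "moves": [
    {"tx": 0,"ty": 0.0017,"tz": 0,"wx": 0,"wy": 0,"wz": -0.02,"fingers": 0.62},
    {"tx": 0,"ty": 0,"tz": 0.015,"wx": 0,"wy": 0,"wz": 0,"fingers": 0.62},
    {"tx": 0,"ty": 0,"tz": 0.02,"wx": 0,"wy": 0,"wz": 0,"fingers": 0.62},
    {"tx": 0,"ty": 0,"tz": 0,"wx": 0,"wy": 0,"wz": 0,"fingers": 0.62},
    {"tx": 0,"ty": 0,"tz": 0,"wx": 0,"wy": 0,"wz": 0,"fingers": 0.62}
  ]
}}

```text
time: 44.08
ee_pos: [0.6641, 0.0735, 0.0246]
tcp_rot: [0.71, 0.705, -0.0, -0.0]
contact_force: [-0.4, -0.6, -0.2]
gripper_width: 0.0322
grasp_force: 0.0
```

Emit:
{"api": "jog_arm", "payload": {
  "moves": [
    {"tx": 0,"ty": 0,"tz": 0,"wx": 0,"wy": 0,"wz": 0,"fingers": 1},
    {"tx": 0,"ty": 0,"tz": 0,"wx": 0,"wy": 0,"wz": 0,"fingers": 1},
    {"tx": 0,"ty": 0,"tz": 0,"wx": 0,"wy": 0,"wz": 0,"fingers": 1},
    {"tx": 0,"ty": 0,"tz": 0,"wx": 0,"wy": 0,"wz": 0,"fingers": 1}
  ]
}}

```text
time: 44.58
ee_pos: [0.6649, 0.0735, 0.0257]
tcp_rot: [0.71, 0.705, 0.0, 0.0]
contact_force: [-1.1, 0.6, 2.1]
gripper_width: 0.0239
grasp_force: 80.2
```

```bash
python3 - <<'E'
from h import *
rep([.6645,.067,.0232],149.8)
E
```

```text
t 44.58 d (array([-0.0065, -0.0003,  0.0025]), np.float64(89.58), np.float64(-1.0510370942627434), array([ 8.e-04,  0.e+00, -1.e+00])) man -0.0645 0.3534 0.0257 F man -1.3 -0.0 2.1 w 0.0239 g 80.2
```

Emit:
{"api": "jog_arm", "payload": {
  "moves": [
    {"tx": 0,"ty": 0,"tz": -0.03,"wx": 0,"wy": 0,"wz": 0,"fingers": 1},
    {"tx": 0,"ty": 0,"tz": -0.05,"wx": 0,"wy": 0,"wz": 0,"fingers": 1},
    {"tx": 0,"ty": 0,"tz": -0.04,"wx": 0,"wy": 0,"wz": -0.175,"fingers": 1},
    {"tx": 0,"ty": 0,"tz": 0,"wx": 0,"wy": 0,"wz": -0.175,"fingers": 1},
    {"tx": 0,"ty": 0,"tz": 0,"wx": 0,"wy": 0,"wz": -0.175,"fingers": 1}
  ]
}}

```text
time: 45.2
ee_pos: [0.6649, 0.0735, 0.1462]
tcp_rot: [0.5, 0.866, 0.0, 0.001]
contact_force: [0.6, -1.1, -1.3]
gripper_width: 0.0241
grasp_force: 79.8
```

Emit:
{"api": "jog_arm", "payload": {
  "moves": [
    {"tx": 0,"ty": 0,"tz": 0,"wx": 0,"wy": 0,"wz": -0.175,"fingers": 1},
    {"tx": 0,"ty": 0,"tz": 0,"wx": 0,"wy": 0,"wz": -0.175,"fingers": 1},
    {"tx": 0,"ty": 0,"tz": 0,"wx": 0,"wy": 0,"wz": -0.176,"fingers": 1},
    {"tx": 0,"ty": 0,"tz": 0,"wx": 0,"wy": 0,"wz": 0,"fingers": 1},
    {"tx": 0,"ty": 0,"tz": 0,"wx": 0,"wy": 0,"wz": 0,"fingers": 1}
  ]
}}

```text
time: 45.82
ee_pos: [0.6644, 0.0735, 0.145]
tcp_rot: [0.262, 0.965, -0.0, -0.0]
contact_force: [-0.0, 0.9, -1.1]
gripper_width: 0.0239
grasp_force: 79.8
```

```bash
python3 - <<'E'
from h import *
rep(man(-.121,.0847,.14),149.8)
E
```

```text
t 45.83 d (array([ 0.055 , -0.2687,  0.0051]), np.float64(149.57), np.float64(-0.003956299113708536), array([-2.e-04, -0.e+00, -1.e+00])) man -0.0649 0.3531 0.145 F man -0.5 0.7 -1.1 w 0.0239 g 79.8
```

Emit:
{"api": "jog_arm", "payload": {
  "moves": [
    {"tx": 0.055,"ty": 0,"tz": 0,"wx": 0,"wy": 0,"wz": -0.004,"fingers": 1},
    {"tx": 0,"ty": -0.054,"tz": 0,"wx": 0,"wy": 0,"wz": 0,"fingers": 1},
    {"tx": 0,"ty": -0.054,"tz": 0,"wx": 0,"wy": 0,"wz": 0,"fingers": 1},
    {"tx": 0,"ty": -0.054,"tz": 0,"wx": 0,"wy": 0,"wz": 0,"fingers": 1},
    {"tx": 0,"ty": -0.054,"tz": 0,"wx": 0,"wy": 0,"wz": 0,"fingers": 1}
  ]
}}

```text
time: 46.45
ee_pos: [0.5082, -0.0872, 0.1454]
tcp_rot: [0.26, 0.966, -0.0, 0.0]
contact_force: [-0.1, -1.1, -1.7]
gripper_width: 0.0242
grasp_force: 79.8
```

Emit:
{"api": "jog_arm", "payload": {
  "moves": [
    {"tx": 0,"ty": -0.052,"tz": 0,"wx": 0,"wy": 0,"wz": 0,"fingers": 1},
    {"tx": 0,"ty": 0,"tz": 0.03,"wx": 0,"wy": 0,"wz": 0,"fingers": 1},
    {"tx": 0,"ty": 0,"tz": 0.036,"wx": 0,"wy": 0,"wz": 0,"fingers": 1},
    {"tx": 0,"ty": 0,"tz": 0,"wx": 0,"wy": 0,"wz": 0,"fingers": 1},
    {"tx": 0,"ty": 0,"tz": 0,"wx": 0,"wy": 0,"wz": 0,"fingers": 1}
  ]
}}

```text
time: 47.08
ee_pos: [0.4838, -0.1311, 0.0804]
tcp_rot: [0.259, 0.966, -0.0, 0.001]
contact_force: [0.8, -0.4, -0.5]
gripper_width: 0.0239
grasp_force: 79.8
```

```bash
python3 - <<'E'
from h import *
rep(man(-.0865,.0847,.0768),149.8)
E
```

```text
t 47.08 d (array([-0.0316, -0.0008,  0.0036]), np.float64(149.97), np.float64(0.002991774588402947), array([ 1.e-03, -3.e-04, -1.e+00])) man -0.1181 0.0854 0.0804 F man 0.9 0.1 -0.5 w 0.0239 g 79.8
```

Emit:
{"api": "jog_arm", "payload": {
  "moves": [
    {"tx": 0,"ty": -0.0008,"tz": 0.003,"wx": 0,"wy": 0,"wz": 0.003,"fingers": 1},
    {"tx": -0.011,"ty": 0,"tz": 0,"wx": 0,"wy": 0,"wz": 0,"fingers": 1},
    {"tx": -0.011,"ty": 0,"tz": 0,"wx": 0,"wy": 0,"wz": 0,"fingers": 1},
    {"tx": -0.01,"ty": 0,"tz": 0,"wx": 0,"wy": 0,"wz": 0,"fingers": 1},
    {"tx": 0,"ty": 0,"tz": 0,"wx": 0,"wy": 0,"wz": 0,"fingers": 1}
  ]
}}

```text
time: 47.7
ee_pos: [0.5112, -0.1483, 0.0763]
tcp_rot: [0.26, 0.966, -0.0, 0.0]
contact_force: [-0.1, -0.1, -1.9]
gripper_width: 0.0241
grasp_force: 79.8
```

```bash
python3 - <<'E'
from h import *
rep(man(-.0385,.0847,.0765),149.8)
E
```

```text
t 47.7 d (array([-0.0473,  0.0003, -0.0002]), np.float64(149.84), np.float64(0.0007315417586208243), array([ 4.e-04, -2.e-04, -1.e+00])) man -0.0858 0.0844 0.0763 F man -0.0 -0.2 -1.9 w 0.0241 g 79.8
```

Emit:
{"api": "jog_arm", "payload": {
  "moves": [
    {"tx": -0.008,"ty": 0,"tz": 0,"wx": 0,"wy": 0,"wz": 0,"fingers": 1},
    {"tx": -0.008,"ty": 0,"tz": 0,"wx": 0,"wy": 0,"wz": 0,"fingers": 1},
    {"tx": -0.008,"ty": 0,"tz": 0,"wx": 0,"wy": 0,"wz": 0,"fingers": 1},
    {"tx": -0.006,"ty": 0,"tz": 0,"wx": 0,"wy": 0,"wz": 0,"fingers": 1},
    {"tx": -0.006,"ty": 0,"tz": 0,"wx": 0,"wy": 0,"wz": 0,"fingers": 1}
  ]
}}

```text
time: 48.32
ee_pos: [0.5396, -0.1652, 0.0755]
tcp_rot: [0.26, 0.966, 0.0, -0.003]
contact_force: [-17.3, 7.0, 10.4]
gripper_width: 0.0239
grasp_force: 81.4
```

```bash
python3 - <<'E'
from h import *
rep(man(-.0385,.0847,.0765),149.8)
E
```

```text
t 48.33 d (array([-0.0142,  0.0007, -0.0011]), np.float64(149.85), np.float64(0.0008870232617995198), array([-0.0054,  0.002 , -1.    ])) man -0.0527 0.084 0.0755 F man -18.5 -2.6 10.4 w 0.0239 g 81.4
```

Emit:
{"api": "jog_arm", "payload": {
  "moves": [
    {"tx": -0.005,"ty": 0,"tz": 0,"wx": 0,"wy": 0,"wz": 0,"fingers": 1},
    {"tx": -0.005,"ty": 0,"tz": 0,"wx": 0,"wy": 0,"wz": 0,"fingers": 1},
    {"tx": -0.003,"ty": 0,"tz": 0,"wx": 0,"wy": 0,"wz": 0,"fingers": 1},
    {"tx": 0,"ty": 0,"tz": 0,"wx": 0,"wy": 0,"wz": 0,"fingers": 1},
    {"tx": 0,"ty": 0,"tz": 0,"wx": 0,"wy": 0,"wz": 0,"fingers": 1}
  ]
}}

```text
time: 48.95
ee_pos: [0.5519, -0.172, 0.0762]
tcp_rot: [0.26, 0.966, 0.0, -0.001]
contact_force: [-8.4, 3.6, 6.4]
gripper_width: 0.0242
grasp_force: 81.0
```

```bash
python3 - <<'E'
from h import *
rep(man(-.0385,.0847,.0765),149.8)
E
```

```text
t 48.95 d (array([-0.0002,  0.0004, -0.0003]), np.float64(149.85), np.float64(0.0009212216719359879), array([-0.0024,  0.001 , -1.    ])) man -0.0387 0.0843 0.0762 F man -9.1 -1.1 6.4 w 0.0242 g 81.0
```

Emit:
{"api": "jog_arm", "payload": {
  "moves": [
    {"tx": -0.002,"ty": 0,"tz": 0,"wx": 0,"wy": 0,"wz": 0,"fingers": 1},
    {"tx": -0.002,"ty": 0,"tz": 0,"wx": 0,"wy": 0,"wz": 0,"fingers": 1},
    {"tx": 0,"ty": 0,"tz": 0,"wx": 0,"wy": 0,"wz": 0,"fingers": 1},
    {"tx": 0,"ty": 0,"tz": 0,"wx": 0,"wy": 0,"wz": 0,"fingers": 1}
  ]
}}

```text
time: 49.45
ee_pos: [0.5524, -0.1719, 0.0755]
tcp_rot: [0.26, 0.966, 0.001, -0.005]
contact_force: [-24.4, 13.3, 18.1]
gripper_width: 0.0245
grasp_force: 82.9
```

```bash
python3 - <<'E'
from h import *
rep(man(-.0385,.0847,.0765),149.8)
E
```

```text
t 49.45 d (array([ 0.0002, -0.    , -0.001 ]), np.float64(149.9), np.float64(0.0017993832402909613), array([-0.0094,  0.0048, -0.9999])) man -0.0383 0.0847 0.0755 F man -27.8 -0.7 18.1 w 0.0245 g 82.9
```

Emit:
{"api": "jog_arm", "payload": {
  "moves": [
    {"tx": 0.005,"ty": 0,"tz": 0,"wx": 0,"wy": 0,"wz": 0,"fingers": 1},
    {"tx": 0.005,"ty": 0,"tz": 0,"wx": 0,"wy": 0,"wz": 0,"fingers": 1},
    {"tx": 0,"ty": 0,"tz": 0,"wx": 0,"wy": 0,"wz": 0,"fingers": 1},
    {"tx": 0,"ty": 0,"tz": 0,"wx": 0,"wy": 0,"wz": 0,"fingers": 1}
  ]
}}

```text
time: 49.95
ee_pos: [0.5508, -0.1709, 0.0778]
tcp_rot: [0.26, 0.966, -0.001, 0.004]
contact_force: [10.6, -4.7, -3.5]
gripper_width: 0.024
grasp_force: 79.9
```

```bash
python3 - <<'E'
from h import *
rep(man(-.0385,.0847,.0765),149.8)
E
```

```text
t 49.95 d (array([-0.0017, -0.    ,  0.0013]), np.float64(149.85), np.float64(0.0007947473394653408), array([ 0.0073, -0.0031, -1.    ])) man -0.0402 0.0847 0.0778 F man 11.5 1.3 -3.5 w 0.024 g 79.9
```

Emit:
{"api": "jog_arm", "payload": {
  "moves": [
    {"tx": -0.003,"ty": 0,"tz": 0,"wx": 0,"wy": 0,"wz": 0,"fingers": 1},
    {"tx": 0,"ty": 0,"tz": 0,"wx": 0,"wy": 0,"wz": 0,"fingers": 0.5},
    {"tx": 0,"ty": 0,"tz": 0,"wx": 0,"wy": 0,"wz": 0,"fingers": 0.4},
    {"tx": 0,"ty": 0,"tz": -0.04,"wx": 0,"wy": 0,"wz": 0,"fingers": 0.4},
    {"tx": 0,"ty": 0,"tz": -0.06,"wx": 0,"wy": 0,"wz": 0,"fingers": 0.4}
  ]
}}

```text
time: 50.58
ee_pos: [0.5481, -0.17, 0.1745]
tcp_rot: [0.26, 0.966, 0.0, -0.003]
contact_force: [1.5, -0.5, 0.4]
gripper_width: 0.0512
grasp_force: 0.0
```

Emit:
{"api": "jog_arm", "payload": {
  "moves": [
    {"tx": 0.05,"ty": -0.03,"tz": -0.03,"wx": 0,"wy": 0,"wz": 0,"fingers": 0.1},
    {"tx": 0.03,"ty": -0.055,"tz": -0.03,"wx": 0,"wy": 0,"wz": 0,"fingers": 0},
    {"tx": 0,"ty": 0,"tz": 0,"wx": 0,"wy": 0,"wz": 0,"fingers": 0},
    {"tx": 0,"ty": 0,"tz": 0,"wx": 0,"wy": 0,"wz": 0,"fingers": 0},
    {"tx": 0,"ty": 0,"tz": 0,"wx": 0,"wy": 0,"wz": 0,"fingers": 0}
  ]
}}

```text
time: 51.2
ee_pos: [0.4466, -0.2002, 0.2306]
tcp_rot: [0.26, 0.966, 0.0, -0.001]
contact_force: [0.0, -0.0, -0.3]
gripper_width: 0.0853
grasp_force: 0.0
```

```bash
python3 - <<'E'
from h import *
rep(man(-.1,0,.23))
C,im=snap("wrist","end.png");hsv=cv2.cvtColor(im,cv2.COLOR_BGR2HSV);S,V=hsv[...,1].astype(int),hsv[...,2].astype(int)
for y in(.0847,0,-.0853):
    s='';
    for x in np.arange(-.07,.03,.002):
        u,v=proj(C,man(x,y,.065+.014)).round().astype(int)
        s+= '?' if not(0<=u<640 and 0<=v<480) else ('#' if V[v,u]<45 else 'o' if S[v,u]<40 and V[v,u]>130 else '.' if S[v,u]>50 else '-')
    print(y,s)
# grips
m=((S<40)&(V>130)).astype(np.uint8);g=cv2.morphologyEx(m,cv2.MORPH_OPEN,np.ones((19,19)))
for c in cv2.findContours(g,cv2.RETR_EXTERNAL,cv2.CHAIN_APPROX_NONE)[0]:
    r=cv2.boundingRect(c);q=atz(C,r[0]+r[2]/2,r[1]+r[3]/2,.078)-M0;print(r,(q@MX).round(4),(q@MY).round(4))
T,im=snap("top","top4.png");d=cv2.absdiff(im,cv2.imread("pics/top0.png")).max(2);d[:,:]=(d>40)
for c in cv2.findContours(d,cv2.RETR_EXTERNAL,cv2.CHAIN_APPROX_NONE)[0]:
    if cv2.contourArea(c)>25:print("changed",cv2.boundingRect(c))
E
```

```text
t 51.2 d (array([-0.0155, -0.0071,  0.0006]), np.float64(149.91), np.float64(0.0018334208346955745), array([-0.0015,  0.0013, -1.    ])) man -0.1156 0.007 0.2306 F man 0.0 -0.0 -0.3 w 0.0853 g 0.0
0.0847 ..--oooooooooooooooooooooooooooo-###########-ooooo
0 ..--ooooooooooooooooooooooooooooo##########-#ooooo
-0.0853 ..---oo-##o---#o---#o----ooooooo-####-#####--ooooo
(394, 391, 32, 28) 0.0337 0.0841
(291, 390, 33, 28) 0.0328 -0.0001
(188, 390, 33, 28) 0.0329 -0.0848
(400, 308, 32, 43) -0.0349 0.0845
(291, 308, 33, 42) -0.0352 0.0002
changed (75, 462, 19, 18)
changed (176, 456, 33, 21)
changed (209, 453, 44, 27)
changed (0, 417, 74, 53)
changed (385, 379, 60, 101)
changed (345, 366, 102, 114)
changed (401, 358, 10, 15)
changed (316, 347, 12, 19)
changed (448, 345, 16, 28)
changed (347, 331, 9, 12)
changed (430, 309, 27, 60)
changed (331, 291, 25, 45)
changed (363, 290, 80, 79)
changed (228, 289, 18, 14)
changed (247, 288, 20, 7)
changed (125, 288, 24, 4)
changed (418, 282, 8, 10)
changed (95, 280, 25, 15)
changed (411, 278, 8, 10)
changed (238, 265, 127, 215)
changed (326, 258, 17, 16)
changed (123, 255, 25, 6)
changed (378, 252, 13, 19)
changed (80, 249, 27, 16)
changed (214, 240, 17, 12)
changed (337, 235, 19, 21)
changed (228, 198, 37, 5)
changed (245, 194, 30, 4)
changed (228, 188, 16, 11)
```

```bash
python3 -c "
from cell import robot
print(robot.hand_in())"
```

```text
the job is handed in; nothing more can be done
None
```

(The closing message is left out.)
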